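# Gang up the handle blanks in the notched bar clamp

### The arm

A 6-joint arm with a two-finger parallel gripper is mounted at the origin on a cart in front of the work surface, level with it; the furniture and walls round the work are solid. World frame = base frame: x ahead of the robot, y to its left, z up, the work surface at z = 0. Lengths are in m, angles in rad, forces in N, time in s.
With the tool pointing down it reaches from about 0.375 to 0.9 m from the base axis. Payload 3.1 kg.
Tool frame: the origin (TCP) lies at the very end of the fingers, on their centre line; the grasp point (between the pads) lies 19 mm behind it; z points along the fingers, y is the direction in which the jaws open and shut (so a half turn about z gives the same grasp; the last joint's range is limited). The gripper opens to 85 mm and grips with 20 to 120 N. Pads are 22 mm wide; open, the fingers measure 114 mm over their backs; the gripper's body (76 mm by 85 mm) begins 54 mm behind the grasp point. The pads swing forward as they close: fully open they stand 13 mm farther back than shut.
Start: joints at [-1.419, 0.527, 1.433, -0, 1.181, -0.178], TCP at [0.202, -0.591, 0.231] pointing down, gripper open.
Joint ranges: [-3.08, 3.08], [-0.75, 2.2], [0.22, 2.44], [-1.43, 4.57], [0, 2.65], [-2.85, 2.85]. Speed limits (rad/s): [2.79, 2.79, 3.14, 3.14, 3.14, 3.14].

### API

Orientations are given as a unit quaternion [x, y, z, w].
In Python, from station import manip gives the robot as it stands.
- The arm moves only by the tool send_rows, never from a script. Its argument "motion" is a list of rows, each an object with "gripper": the finger opening in mm, from 0 to 85.4; "travel": the shift along the tool's x, y, z in mm, a list of three; "rotation": the turn, a rotation vector about the tool's x, y, z in degrees, a list of three. In form: [{"gripper": gripper, "travel": [x, y, z], "rotation": [ax, ay, az]}, ...]. A call has 1 to 12 rows; each row shifts and turns the commanded pose from where the row before left it, along the tool's axes as they then stand; what a row does not reach is not made up. A row lasts 1/12 s, in which the tool goes at most 41.7 mm and 7.16 degrees, less where a joint would pass 70% of its speed; a pose out of reach is approached as far as the arm can. A call is refused whole if a number of a shift passes 41.7 or a number of a turn 7.16, either way. A call with a gripper value outside its range is refused whole. The fingers move at their own pace and stop on an object; "newtons" is the grip in N (left out, the last holds). Time passes only in rows, so rows that do not move let the fingers close. It gives the time, the measured TCP pose, the force and the opening at its end, in the units of the state.
- manip.sense(): the state, without advancing time (a new reading comes with each control period).
- manip.snapshot(name): name is "scene" or "top" or "wrist"; returns the picture (384x512x3 uint8, red, green, blue); there is no depth.
- manip.calibration(name): a dict with "fx", "fy", "cx", "cy" (pixels), "k1" (the pictures are not rectified: a ray, as slopes to the right and down, at radius r is drawn at 1 + k1 r^2 times it, then the intrinsics apply), "cam_to_world" (4x4, takes a point from camera to world coordinates). Camera axes: x right, y down, z forward; pixel columns grow to the right and rows downward; lengths in m; the calibration is good to about 2 mm. A picture is of the moment at which its call begins: read the wrist's pose just before it. calibration takes no time and is no camera call; for the wrist camera it gives the pose at the moment of the call.
- manip.sign_off(): hands the job in, once; it reports no verdict.
The state is a dict: "t": time; "q": joint angles; "qd": joint speeds; "tau": joint torques, N m; "tcp_pos": TCP position; "tool_rot": TCP orientation; "force": force on the tool from outside, world axes, zero at the start; "ft_torque": the same for the moment, N m; "finger_gap": opening from 0.0 (shut) to 1.0 (fully open).
Only numpy, scipy, OpenCV 4.12 (cv2) and the standard library are available. Lean on these libraries where they do the work, as an engineer would, in place of code of your own. Each camera call takes 0.05 s, during which the arm holds its last target. There are 200 camera calls.

### The job

Gang up all the loose wooden handle blanks in the bar clamp so that their ends can be filed together, leaving the green whetstone and the screwdriver where they lie. First clear the marker off the clamp's board and lay it on the table; then raise the black clamp lever, lift the red slide knob and draw the jaw back to its very last notch with the pin dropped in, and lay the blanks flat and side by side on the board, each with one end right up against the notched steel bar. Then lift the knob again, bring the jaw up to the blanks, drop its pin fully into the closest notch that fits, and only then press the lever all the way down so that the sprung jaw holds the blanks tight.

Things in the scene. Friction and masses are not known exactly. Their poses are not given: they have to be found in the camera images.
- gang_clamp: bar clamp fixed to the table: wooden board 125 mm (x) by 350 mm (y), its face 15 mm above the table. Origin: centre of the board's underside, on the table; x points away from the robot across the board, y along the bar to the lever end, z up. The lever's grey bracket stands at y = 120 to 172 mm, 63 mm high. A blank lying home on the board has its centre at x = -23, z = 24.5 mm and sticks out 20 mm over the front edge
- bar_stop (a point): middle of the front face of the notched steel bar on the board's far edge, against which the blanks' ends go: at x = +36, y = -30, z = 27 mm of the clamp. Bar 276 mm long (y), 14 mm thick (x), its top 45 mm above the table; its axes are the clamp's
- jaw (a joint): sliding jaw on the bar, m: the clear gap between the jaw's face (not pressed in) and the pad's face with the lever fully up; grows as the jaw is drawn away from the lever end, stop at 0.220. Notches every 0.012: 0.025, 0.037, ... to the last at 0.217, each with 1.5 mm of play either way. Slides easily (0.5 N) with the pin lifted. Starts anywhere from 0.040 to 0.095
- slide_knob (a joint): lift of the red slide knob and its cross pin, m: 0 = pin fully down in a notch; it must be lifted over 0.006 to leave a notch, stop at 0.011. A spring pulls it down with 2 to 3 N; let go, it drops, or rides on a tooth of the bar (up to 0.006) until the jaw is moved to a notch
- knob_grip (a point): middle of the red round slide knob (26 mm across, 20 mm high) on the jaw's carriage, 92 mm above the table with the pin down; carriage top beneath it at 68 mm. Taken from above; it moves along the bar with the jaw, straight over the bar (x = +43 mm of the clamp), 26 mm behind the jaw's face
- jaw_face (a point): middle of the jaw's sprung cork face, 33 mm above the table, at x = -14 mm of the clamp; its axes are the clamp's and the blanks go on its +y side. Face 96 mm (x) by 33 mm high; the jaw plate behind it ends 26 mm behind the face; the carriage over the bar reaches 43 mm behind the face and 68 mm high
- spring_pad (a joint): how far the jaw's sprung face is pushed back into the jaw by the work, m: 0 = free, 0.0085 = fully pushed in; 2.4 N to start plus 0.8 N per mm. With the blanks in the closest notch that fits and the lever down it is pushed in 2 to 7 mm
- pad_face (a point): middle of the cork face (96 x 33 mm) of the pressing pad at the lever end, towards the jaw, 33 mm above the table. The lever's cam moves it: y = +80 mm of the clamp with the lever down, +88 at 1.1 rad, +90 with it fully up at 1.25 rad
- clamp_lever (a joint): black cam lever, rad: 0 = down, pointing level out to the clamp's +y (clamped), 1.25 = fully raised (released). Stiff, 2 to 3 N at its grip: it stays where it is left. Starts down, from 0 to 0.15
- lever_grip (a point): centre of the lever's black grip, a barrel 24 mm in diameter and 26 mm long along the clamp's x. It swings about an axis along the clamp's x through x = -12.5, y = +150, z = 50 mm of the clamp, on a radius of 70 mm; with the lever down it is 50 mm above the table at y = +220 mm, with it fully raised 116 mm above it
- marker_mid (a point): white felt marker with a red cap, 124 mm long (its own x axis), 13 mm wide, 13 mm high, left lying on the clamp's board behind the jaw, about along the clamp's y; the point is its centre, half-way up. The table left of the clamp, about x = 0.56, y = 0.28 m, is free to lay it down (the knife tray there begins at y = 0.36 m, 100 mm high)
- blank_1_mid (a point): light wooden knife-handle blank, a straight octagonal bar 118 mm long (its own y axis), 23 mm wide (x), 19 mm thick (z), 35 g; the point is its centre, half-way up (9.5 mm above what it lies on). Starts behind the clamp. May be absent
- blank_2_mid (a point): dark brown wooden knife-handle blank, a straight octagonal bar 118 mm long (its own y axis), 23 mm wide (x), 19 mm thick (z), 35 g; the point is its centre, half-way up (9.5 mm above what it lies on). Starts behind the clamp. May be absent
- blank_3_mid (a point): light wooden knife-handle blank, a straight octagonal bar 118 mm long (its own y axis), 23 mm wide (x), 19 mm thick (z), 35 g; the point is its centre, half-way up (9.5 mm above what it lies on). Starts behind the clamp. May be absent
- blank_4_mid (a point): dark brown wooden knife-handle blank, a straight octagonal bar 118 mm long (its own y axis), 23 mm wide (x), 19 mm thick (z), 35 g; the point is its centre, half-way up (9.5 mm above what it lies on). Starts right of the clamp. May be absent
- screwdriver: red-handled screwdriver, 180 mm long, lying on the far right beside the green vise; a bystander
- stone: green whetstone, 46 x 108 x 22 mm, lying on the left in front of the knife tray; a bystander

How it is judged:
On the way, in this order (a step that is already met when the one before it is completed fails the run):
1. the marker lies on the table, off the board, before the jaw is drawn back (height (world z) of marker_mid between 0 and 0.012 m and value of joint jaw below 0.115 m), for 0.3 s.
2. the lever is raised and the jaw drawn back with its pin dropped into the last notch (value of joint clamp_lever above 0.9 rad and value of joint jaw above 0.21 m and value of joint slide_knob below 0.002 m), for 0.3 s.
3. with the lever still up, every blank is between pad and jaw and the jaw's pin has dropped into a notch close to them (y of each of blank_1_mid, blank_2_mid, blank_3_mid, blank_4_mid in the frame of jaw_face above 0.005 m and y of each of blank_1_mid, blank_2_mid, blank_3_mid, blank_4_mid in the frame of gang_clamp below 0.085 m and value of joint slide_knob below 0.002 m and value of joint jaw below 0.112 m and value of joint clamp_lever above 0.9 rad), for 0.3 s.
At the end, for the whole second after the job is handed in: Marker on the table (centre under 12 mm high). Every blank flat on the board between jaw and pad, square to the bar (0.08 rad), its end within 6 mm of the bar; pin down in a notch (lift under 2 mm); lever down (under 0.1 rad); the jaw's sprung face pushed in over 1.5 mm (y of each of blank_1_mid, blank_2_mid, blank_3_mid, blank_4_mid in the frame of jaw_face above 0.005 m and y of each of blank_1_mid, blank_2_mid, blank_3_mid, blank_4_mid in the frame of gang_clamp below 0.085 m and x of blank_1_mid in the frame of gang_clamp between -0.029 and -0.018 m and z of blank_1_mid in the frame of gang_clamp between 0.019 and 0.029 m and angle between the y axis of each of blank_1_mid, blank_2_mid, blank_3_mid, blank_4_mid and the x axis of gang_clamp, either way round below 0.08 rad and x of blank_2_mid in the frame of gang_clamp between -0.029 and -0.018 m and z of blank_2_mid in the frame of gang_clamp between 0.019 and 0.029 m and x of blank_3_mid in the frame of gang_clamp between -0.029 and -0.018 m and z of blank_3_mid in the frame of gang_clamp between 0.019 and 0.029 m and x of blank_4_mid in the frame of gang_clamp between -0.029 and -0.018 m and z of blank_4_mid in the frame of gang_clamp between 0.019 and 0.029 m and height (world z) of marker_mid between 0 and 0.012 m and value of joint slide_knob below 0.002 m and value of joint clamp_lever below 0.1 rad and value of joint spring_pad above 0.0015 m); the robot touches nothing.
It fails at once if the whetstone or the screwdriver is shifted by more than 6 cm (distance of any of screwdriver, stone from where it was at the start of the episode above 0.06 m).
Of blank_1, blank_2, blank_3, blank_4 only 2 to 4 are there at a start; the rules pass over those that are not, and their reading is None.
At some moment in a run one of blank_1, blank_2, blank_3, blank_4 may be knocked a few centimetres aside while the robot is not near it.
Once in a run the grip may slacken for a moment while it holds something.
It also fails if it takes over 210 s, if anything falls off the work surface, if the arm or the gripper's body presses on something with over 40 N, if the wrist force passes 120 N, or if a joint passes its speed limit or range.

## Working session

There is one attempt and no reset: what is moved stays moved. The work goes in short steps, Python scripts to look and compute and a tool call to move; the robot and the scene stay as the last step left them, time stands still between calls to the robot, and variables do not carry over. Pictures are saved under pics/ and viewed, about 12 in all and at most 16, crops included, and the job is handed in when it is done.

Besides the shell and the picture viewer there is one more tool, called after "Request:" as name(argument=value, ...), one argument or row to a line, values as JSON. send_rows: Moves the arm, as the interface text tells. Its arguments: {"type":"object","properties":{"motion":{"type":"array","items":{"type":"object","properties":{"gripper":{"type":"number"},"travel":{"type":"array","items":{"type":"number"}},"rotation":{"type":"array","items":{"type":"number"}}}}},"newtons":{"type":"number"}},"required":["motion"]}

```bash
ls; mkdir -p pics; python3 - <<'E'
from station import manip
import cv2
s=manip.sense(); print({k:s[k] for k in('t','q','tcp_pos','tool_rot','finger_gap','force')})
for n in('scene','top'):
    im=manip.snapshot(n); cv2.imwrite(f'pics/{n}0.png',cv2.resize(im[:,:,::-1],(800,600),interpolation=cv2.INTER_CUBIC))
    c=manip.calibration(n); print(n,c)
E
```

```text
pics
{'t': 0.0, 'q': array([-1.41949695e+00,  5.28469092e-01,  1.43388393e+00,  3.76703608e-05,
        1.18140405e+00, -1.78495564e-01]), 'tcp_pos': array([ 0.202338  , -0.59059526,  0.23033767]), 'tool_rot': array([ 9.86435790e-01,  1.64144024e-01,  3.21313491e-05, -1.08187235e-03]), 'finger_gap': 1.0016676682259262, 'force': array([ 0.47605731, -1.04601216,  0.14624122])}
scene {'fx': 382.4381627370216, 'fy': 382.4381627370216, 'cx': 253.32778297463068, 'cy': 192.8306943229122, 'k1': -0.11479011158014389, 'cam_to_world': array([[ 0.88183718, -0.31261613,  0.35303589,  0.11901778],
       [-0.4711723 , -0.61425655,  0.63299727, -0.79367373],
       [ 0.01896945, -0.72454126, -0.68897033,  0.87770454],
       [ 0.        ,  0.        ,  0.        ,  1.        ]])}
top {'fx': 398.86792128231, 'fy': 398.86792128231, 'cx': 258.1109395053626, 'cy': 194.6775466483111, 'k1': -0.020952449734681727, 'cam_to_world': array([[-0.05433701, -0.97384998,  0.22059851,  0.28541637],
       [-0.99850214,  0.05440926, -0.00575329, -0.03993518],
       [-0.00639976, -0.2205807 , -0.97534773,  1.16662289],
       [ 0.        ,  0.        ,  0.        ,  1.        ]])}
```

View pics/scene0.png

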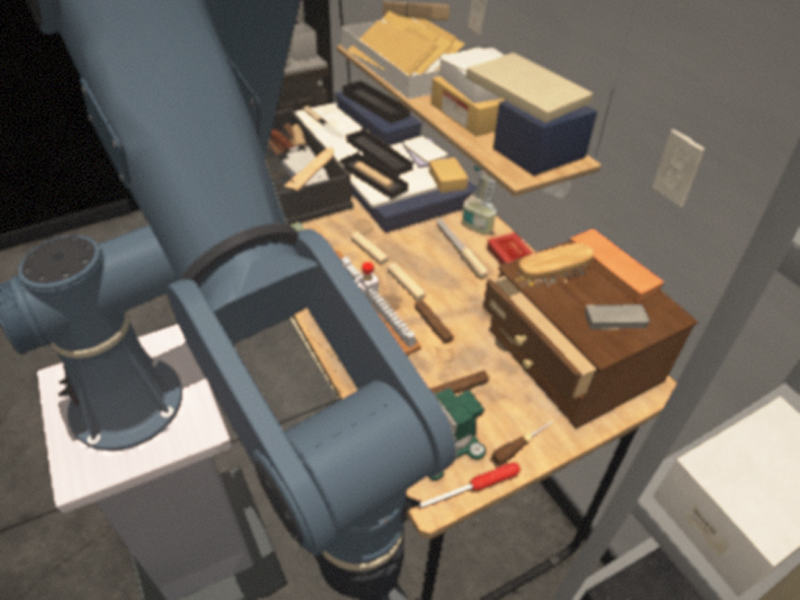

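View pics/top0.png

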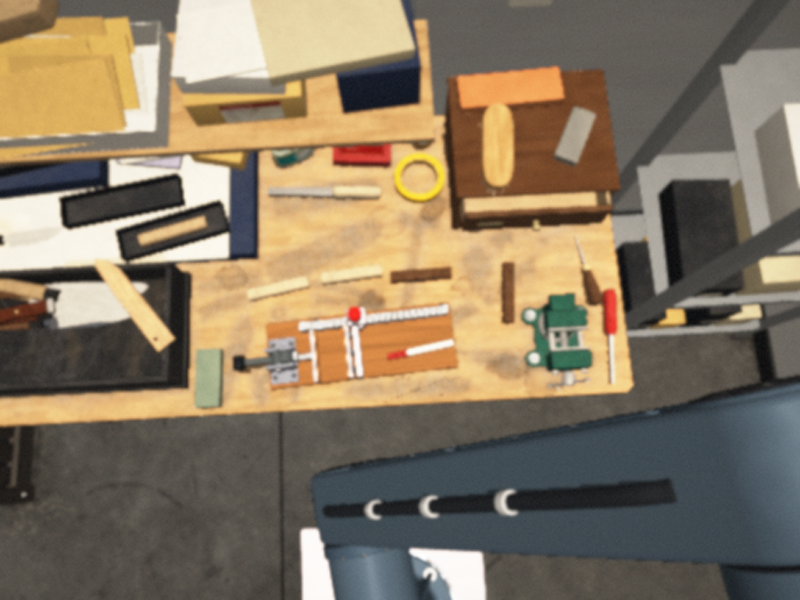

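The scene view is half blocked by the arm. The top view (800x600) shows all four blanks: light at (278,288) and (352,274), dark at (421,274) and (508,292). The knob is at (355,315), the marker at (420,350) and the lever grip at (240,363). I'll rectify it next.

```bash
cat > h.py <<'E'
import numpy as np, cv2
from station import manip
from scipy.spatial.transform import Rotation as R
def proj(c,P):
    P=np.atleast_2d(P); T=np.linalg.inv(c['cam_to_world']); p=P@T[:3,:3].T+T[:3,3]
    s=p[:,:2]/p[:,2:]; s=s*(1+c['k1']*(s**2).sum(1,keepdims=True))
    return s*[c['fx'],c['fy']]+[c['cx'],c['cy']]
def ray(c,uv):
    s=(np.atleast_2d(uv)-[c['cx'],c['cy']])/[c['fx'],c['fy']]; u=s.copy()
    for _ in range(20): u=s/(1+c['k1']*(u**2).sum(1,keepdims=True))
    d=np.c_[u,np.ones(len(u))]@c['cam_to_world'][:3,:3].T
    return c['cam_to_world'][:3,3],d
def at(c,uv,z):
    o,d=ray(c,uv); return o+d*((z-o[2])/d[:,2:])
def ortho(im,c,x0,x1,y0,y1,z,ppm):
    "rows: x decreasing from x1, cols: y decreasing from y1; ppm px per m"
    H,W=int((x1-x0)*ppm),int((y1-y0)*ppm)
    r,q=np.mgrid[:H,:W]; P=np.c_[(x1-r/ppm).ravel(),(y1-q/ppm).ravel(),np.full(H*W,z)]
    m=proj(c,P).astype(np.float32).reshape(H,W,2)
    return cv2.remap(im,m[...,0],m[...,1],cv2.INTER_CUBIC)
def grid(o,x0,x1,y0,y1,ppm,step=.05):
    o=np.ascontiguousarray(o[:,:,::-1])
    for x in np.arange(np.ceil(x0/step)*step,x1,step):
        r=int((x1-x)*ppm); cv2.line(o,(0,r),(6,r),(0,0,255),1); cv2.putText(o,f'{x:.2f}',(8,r+4),0,.35,(255,0,255),1)
    for y in np.arange(np.ceil(y0/step)*step,y1,step):
        q=int((y1-y)*ppm); cv2.line(o,(q,0),(q,6),(0,0,255),1); cv2.putText(o,f'{y:.2f}',(q-12,18),0,.35,(255,0,255),1)
    return o
def snap(n,f=None):
    c=manip.calibration(n); im=manip.snapshot(n)
    if f: cv2.imwrite(f'pics/{f}.png',im[:,:,::-1])
    return im,c
def st():
    s=manip.sense(); r=R.from_quat(s['tool_rot'])
    print('t',round(s['t'],2),'tcp',np.round(s['tcp_pos']*1000,1),'toolx',np.round(r.as_matrix()[:,0],3),'tooly',np.round(r.as_matrix()[:,1],3),'toolz',np.round(r.as_matrix()[:,2],3),'F',np.round(s['force'],1),'gap',round(s['finger_gap']*85.4,1),'q',np.round(s['q'],2)); return s
def to(target,yaw=None):
    "travel mm in tool frame to world TCP target; turn about tool z to put tool y at world angle yaw (deg)"
    s=manip.sense(); r=R.from_quat(s['tool_rot']).as_matrix()
    print('travel',np.round(r.T@(np.array(target)-s['tcp_pos'])*1000,1),end=' ')
    if yaw is not None:
        a=np.radians(yaw); v=np.array([np.cos(a),np.sin(a),0])
        best=None
        for sg in(1,-1):
            y=v*sg; z=np.array([0,0,-1.]); Rt=np.c_[np.cross(y,z),y,z]; rv=np.degrees(R.from_matrix(r.T@Rt).as_rotvec())
            print('rot',np.round(rv,1),end=' | ')
    print()
E
python3 - <<'E'
from h import *
im,c=snap('top','top1')
a=(.38,.72,-.48,.32)
o=ortho(im,c,*a,.015,1000); cv2.imwrite('pics/o1.png',grid(o,*a,1000))
hsv=cv2.cvtColor(im,cv2.COLOR_RGB2HSV)
m=((hsv[...,0]<6)|(hsv[...,0]>174))&(hsv[...,1]>190)&(hsv[...,2]>120)
n,l,s,ce=cv2.connectedComponentsWithStats(m.astype(np.uint8))
for i in range(1,n):
    if s[i,4]>15: print(s[i],ce[i],'z.102',at(c,ce[i],.102),'z.022',at(c,ce[i],.022))
E
```

```text
[216  93  31  11 204] [230.58333333  97.55392157] z.102 [[0.81916426 0.01783592 0.102     ]] z.022 [[0.8592722  0.02217707 0.022     ]]
[386 186   8  27 162] [389.7654321  199.34567901] z.102 [[ 0.49311378 -0.40433124  0.102     ]] z.022 [[ 0.50872099 -0.43171341  0.022     ]]
[224 197   6   8  41] [226.41463415 200.41463415] z.102 [[0.51500172 0.04103925 0.102     ]] z.022 [[0.53225368 0.04712399 0.022     ]]
[249 225   9   5  26] [252.88461538 226.65384615] z.102 [[ 0.43898342 -0.02739682  0.102     ]] z.022 [[ 0.45052306 -0.02645464  0.022     ]]
```

View pics/o1.png

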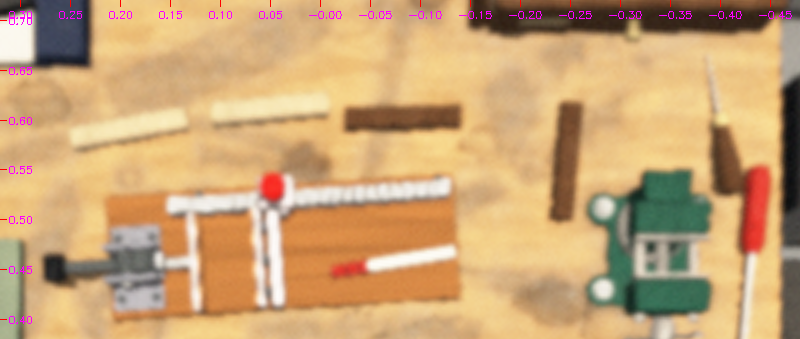

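The picture agrees with the figures given. The board centre is about (0.4715, 0.0365) with yaw about 3.2°. The knob is at clamp x of about 0.044, which puts the jaw at about 0.062, close to the 0.061 notch. I'll move the wrist camera over the clamp to refine this.

Request:
send_rows(
  motion=[
    {"gripper":85,"travel":[25.4,-28.4,-9.4],"rotation":[0,0,0]},
    {"gripper":85,"travel":[25.4,-28.4,-9.4],"rotation":[0,0,0]},
    {"gripper":85,"travel":[25.4,-28.4,-9.4],"rotation":[0,0,0]},
    {"gripper":85,"travel":[25.4,-28.4,-9.4],"rotation":[0,0,0]},
    {"gripper":85,"travel":[25.4,-28.4,-9.4],"rotation":[0,0,0]},
    {"gripper":85,"travel":[25.4,-28.4,-9.4],"rotation":[0,0,0]},
    {"gripper":85,"travel":[25.4,-28.4,-9.4],"rotation":[0,0,0]},
    {"gripper":85,"travel":[25.4,-28.4,-9.4],"rotation":[0,0,0]},
    {"gripper":85,"travel":[25.4,-28.4,-9.4],"rotation":[0,0,0]},
    {"gripper":85,"travel":[25.4,-28.4,-9.4],"rotation":[0,0,0]},
  ],
)

```text
t: 0.98
tcp_pos: [0.3509, -0.2384, 0.3257]
tool_rot: [0.986, 0.164, 0.0, -0.0]
force: [0.4, 0.4, -0.3]
finger_gap: 0.995
```

Request:
send_rows(
  motion=[
    {"gripper":85,"travel":[25.4,-28.4,-9.4],"rotation":[0,0,0]},
    {"gripper":85,"travel":[25.4,-28.4,-9.4],"rotation":[0,0,0]},
    {"gripper":85,"travel":[25.4,-28.4,-9.4],"rotation":[0,0,0]},
    {"gripper":85,"travel":[25.4,-28.4,-9.4],"rotation":[0,0,0]},
    {"gripper":85,"travel":[25.4,-28.4,-9.4],"rotation":[0,0,0]},
    {"gripper":85,"travel":[25.4,-28.4,-9.4],"rotation":[0,0,0]},
    {"gripper":85,"travel":[25.4,-28.4,-9.4],"rotation":[0,0,0]},
    {"gripper":85,"travel":[25.4,-28.4,-9.4],"rotation":[0,0,0]},
    {"gripper":85,"travel":[0,0,0],"rotation":[0,0,5.2]},
    {"gripper":85,"travel":[0,0,0],"rotation":[0,0,5.2]},
    {"gripper":85,"travel":[0,0,0],"rotation":[0,0,5.2]},
    {"gripper":85,"travel":[0,0,0],"rotation":[0,0,0]},
  ],
)

```text
t: 1.98
tcp_pos: [0.4692, 0.041, 0.4002]
tool_rot: [1.0, 0.029, -0.0, -0.0]
force: [0.5, 0.5, 0.1]
finger_gap: 0.995
```

```bash
python3 - <<'E'
from h import *
st(); im,c=snap('wrist','w1'); print(np.round(c['cam_to_world'],3), c['fx'])
cv2.imwrite('pics/w1b.png',cv2.resize(im[:,:,::-1],(800,600),interpolation=cv2.INTER_CUBIC))
E
```

```text
t 1.98 tcp [469.2  41.  400.2] toolx [ 0.998  0.057 -0.001] tooly [ 0.057 -0.998 -0.   ] toolz [-0.001  0.    -1.   ] F [0.5 0.5 0.1] gap 85.0 q [-0.15  0.14  1.55 -0.    1.45  1.36]
[[ 0.056 -0.943 -0.329  0.555]
 [-0.998 -0.053 -0.019  0.046]
 [ 0.     0.33  -0.944  0.543]
 [ 0.     0.     0.     1.   ]] 291.8593422543217
```

View pics/w1b.png

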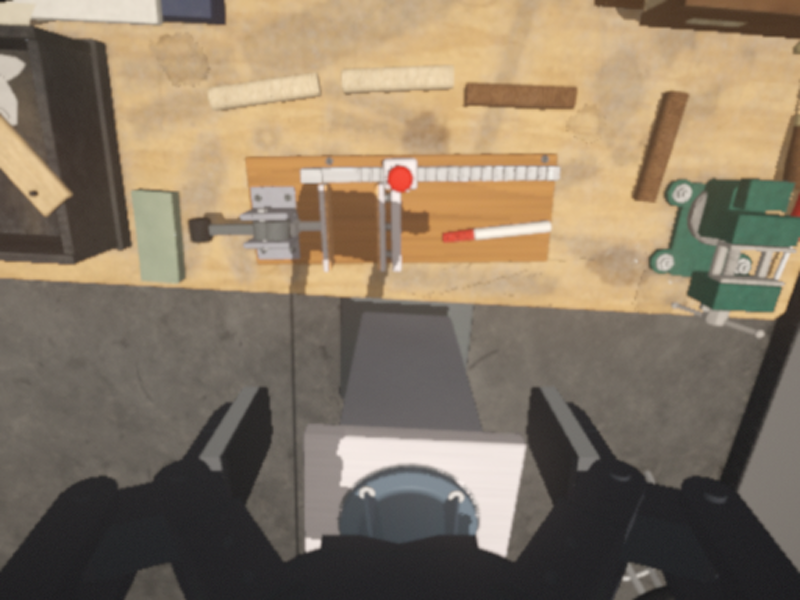

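The wrist view (800x600) is clear. Board corners are about TL (247,157), TR (556,153), BR (548,261) and BL (257,263). The knob is at (400,179), the marker runs from (443,237) to (550,227), the lever grip is at (201,229), and all four blanks are free. I'll fit the clamp and blank poses next.

```bash
cat >> h.py <<'E'
def blobs(im,c,mask,ztop,amin,show=True):
    "minAreaRect of blobs projected on plane ztop -> centre, long-axis angle (deg from world x), size mm"
    n,l,s,ce=cv2.connectedComponentsWithStats(mask.astype(np.uint8)); out=[]
    for i in range(1,n):
        if s[i,4]<amin: continue
        ct=max(cv2.findContours((l==i).astype(np.uint8),0,cv2.CHAIN_APPROX_NONE)[0],key=len).reshape(-1,2).astype(float)
        P=(at(c,ct,ztop)[:,:2]*1000).astype(np.float32)
        (x,y),(w,h),a=cv2.minAreaRect(P)
        if w<h: w,h,a=h,w,a+90
        m=at(c,ce[i],ztop)[0]*1000
        out.append((x,y,a%180,w,h)); 
        if show: print('rect',np.round([x,y],1),'ang',round(a%180,1),'size',round(w),round(h),'centroid',np.round(m[:2],1),'px',np.round(ce[i]*1.5625))
    return out
def c2w(cl,p):
    x,y,a=cl; p=np.atleast_2d(p).astype(float); q=p.copy()
    q[:,0]=x+np.cos(a)*p[:,0]-np.sin(a)*p[:,1]; q[:,1]=y+np.sin(a)*p[:,0]+np.cos(a)*p[:,1]; return q
E
python3 - <<'E'
from h import *
from scipy.optimize import least_squares
im=cv2.imread('pics/w1.png')[:,:,::-1].copy(); c=manip.calibration('wrist')
px=np.array([[247,157],[556,153],[548,261]])/1.5625
ref=np.array([[.0625,.175,.015],[.0625,-.175,.015],[-.0625,-.175,.015]])
w=at(c,px,.015); print(np.round(w*1000,1))
f=lambda v:(proj(c,c2w(v,ref))-px).ravel()
r=least_squares(f,[.47,.036,.055]); print(r.x,np.degrees(r.x[2]),r.fun)
kn=at(c,np.array([[400,177]])/1.5625,.102); cl=r.x
k=kn[0,:2]-cl[:2]; a=cl[2]; print('knob',kn,'clamp',k@[np.cos(a),np.sin(a)],k@[-np.sin(a),np.cos(a)])
h=cv2.cvtColor(im,cv2.COLOR_RGB2HSV).astype(int)
for p in[(265,91),(398,79),(520,97),(660,145),(435,120),(400,220),(510,232)]:
    u=np.round(np.array(p)/1.5625).astype(int); print(p,h[u[1],u[0]],end=' ')
print()
# overlay
o=np.ascontiguousarray(im[:,:,::-1]); o=cv2.resize(o,None,fx=4,fy=4,interpolation=cv2.INTER_CUBIC)
def pl(P,col):
    q=(proj(c,c2w(cl,P))*4+1.5).astype(int); cv2.polylines(o,[q.reshape(-1,1,2)],True,col,1)
pl([[.0625,.175,.015],[.0625,-.175,.015],[-.0625,-.175,.015],[-.0625,.175,.015]],(0,255,0))
pl([[.036,.108,.045],[.036,-.168,.045],[.050,-.168,.045],[.050,.108,.045]],(255,0,0))
pl([[-.062,.08,.049],[.034,.08,.049]],(255,255,0)); pl([[-.0125,.22,.05],[-.0125,.15,.05]],(0,0,255))
cv2.imwrite('pics/ov1.png',o[330:720,420:1500][:, :])
o2=cv2.resize(o[330:720,420:1500],(800,289)); cv2.imwrite('pics/ov1.png',o2)
E
```

```text
[[ 523.7  213.    15. ]
 [ 548.1 -129.4   15. ]
 [ 424.8 -140.9   15. ]]
[0.47356292 0.03752428 0.07242031] 4.1493782704376585 [-2.03454138  0.15370653  1.78171414 -0.14989224  0.26932614  0.49100753]
knob [[0.51886932 0.04252341 0.102     ]] clamp 0.04554936367019906 0.001707781395888049
(265, 91) [ 19  63 235] (398, 79) [ 19  64 234] (520, 97) [ 14 125 151] (660, 145) [ 14 129 150] (435, 120) [ 17  98 192] (400, 220) [ 12  67 138] (510, 232) [ 18  22 254]
```

View pics/ov1.png

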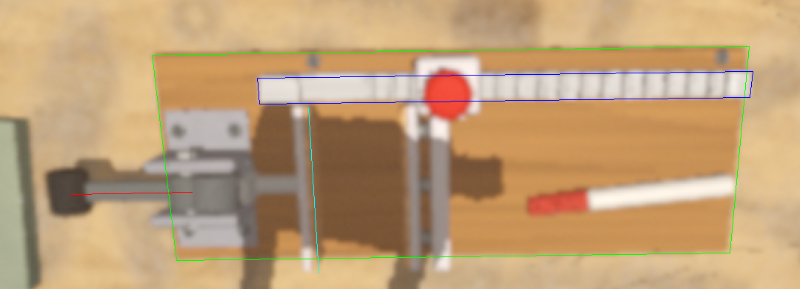

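The model overlay matches the bar and the board edges, but the pad's slant suggests the yaw may be slightly high. I'll refine with an edge-gradient fit and measure the blanks and marker.

```bash
cat > fit.py <<'E'
from h import *
from scipy.optimize import minimize
def fitclamp(ims,v0):
    S=[]
    def seg(a,b): 
        t=np.linspace(.03,.97,60)[:,None]; return np.array(a)*(1-t)+np.array(b)*t
    E=[seg([.0625,.175,.015],[.0625,-.175,.015]),seg([.0625,-.175,.015],[-.0625,-.175,.015]),seg([-.0625,-.175,.015],[-.0625,-.05,.015]),
       seg([.036,-.06,.045],[.036,-.168,.045]),seg([.050,-.06,.045],[.050,-.168,.045]),seg([.036,-.168,.045],[.05,-.168,.045])]
    pr=[]
    for im,c in ims:
        g=cv2.GaussianBlur(im,(0,0),1.0).astype(np.float32)
        pr.append((g,c))
    def cost(v):
        v=np.array(v)*[1e-3,1e-3,1e-3]; s=0
        for g,c in pr:
            for e in E:
                p=proj(c,c2w(v,e)); d=p[-1]-p[0]; n=np.array([-d[1],d[0]])/np.hypot(*d)
                A=[cv2.remap(g,(p+k*n).astype(np.float32)[None,:,0],(p+k*n).astype(np.float32)[None,:,1],1)[0] for k in(-1,1)]
                s-=np.linalg.norm((A[1]-A[0]).mean(0))
        return s
    best=None
    for dy in np.linspace(-25,25,11):
        r=minimize(cost,[v0[0]*1e3,v0[1]*1e3,v0[2]*1e3+dy],method='Nelder-Mead',options=dict(initial_simplex=np.array([[0,0,0],[6,0,0],[0,6,0],[0,0,12]])+[v0[0]*1e3,v0[1]*1e3,v0[2]*1e3+dy]))
        if best is None or r.fun<best.fun: best=r
    return best.x/1e3,best.fun
E
python3 - <<'E'
from fit import *
cw=manip.calibration('wrist'); ct=manip.calibration('top')
w=cv2.imread('pics/w1.png')[:,:,::-1].copy(); t=cv2.imread('pics/top1.png')[:,:,::-1].copy()
for n,l in(('w',[(w,cw)]),('t',[(t,ct)]),('both',[(w,cw),(t,ct)])): print(n,fitclamp(l,[.473,.0375,.062]))
cl,_=fitclamp([(w,cw)],[.473,.0375,.062])
kn=at(cw,np.array([[400,177]])/1.5625,.102); k=kn[0,:2]-cl[:2]; a=cl[2]; print('knob',kn,'clamp',k@[np.cos(a),np.sin(a)],k@[-np.sin(a),np.cos(a)])
h=cv2.cvtColor(w,cv2.COLOR_RGB2HSV).astype(int); W=at(cw,np.mgrid[:384,:512][::-1].reshape(2,-1).T,.01).reshape(384,512,3)
up=(W[...,0]>.54)&(W[...,0]<.66)&(W[...,1]<.29)&(W[...,1]>-.32)
print('light');blobs(w,cw,up&(h[...,1]<78)&(h[...,2]>215),.019,150)
print('dark');up2=(W[...,0]>.48)&(W[...,0]<.66)&(W[...,1]<.05)&(W[...,1]>-.30);blobs(w,cw,up2&(h[...,2]<168)&(h[...,1]>100)&(h[...,0]<25),.019,150)
mk=(W[...,0]>.41)&(W[...,0]<.50)&(W[...,1]<0)&(W[...,1]>-.15)
print('marker');blobs(w,cw,mk&((h[...,1]<60)&(h[...,2]>200)|((h[...,0]<7)|(h[...,0]>173))&(h[...,1]>140)),.025,30)
E
```

```text
w (array([0.47503802, 0.0389275 , 0.06654646]), np.float64(-281.1235656738281))
t (array([0.46914206, 0.0366279 , 0.08857084]), np.float64(-347.5406494140625))
both (array([0.47476413, 0.03863881, 0.06109066]), np.float64(-567.737548828125))
knob [[0.51886932 0.04252341 0.102     ]] clamp 0.04397339873747319 0.0006732832289414852
light
rect [613.6  51.5] ang 95.4 size 115 19 centroid [613.7  50.4] px [398.  77.]
rect [593.  193.1] ang 100.5 size 117 18 centroid [593.3 191.6] px [263.  90.]
dark
rect [603.  -79.5] ang 91.7 size 119 23 centroid [603.3 -79.1] px [519.  96.]
rect [ 561.  -239.9] ang 175.2 size 117 30 centroid [ 564.2 -240.2] px [659. 145.]
marker
rect [461.4 -90.2] ang 99.7 size 86 12 centroid [461.4 -90.3] px [512. 230.]
rect [451.3 -28.4] ang 101.7 size 33 10 centroid [451.5 -28.7] px [458. 235.]
```

Request:
send_rows(
  motion=[
    {"gripper":45,"travel":[0,0,0],"rotation":[0,0,-6.9]},
    {"gripper":45,"travel":[0,0,0],"rotation":[0,0,-6.9]},
    {"gripper":45,"travel":[0,0,0],"rotation":[0,0,-6.9]},
    {"gripper":45,"travel":[0,0,0],"rotation":[0,0,-6.9]},
    {"gripper":45,"travel":[0,0,0],"rotation":[0,0,-6.9]},
    {"gripper":45,"travel":[0,0,0],"rotation":[0,0,-6.9]},
    {"gripper":45,"travel":[0,0,0],"rotation":[0,0,-6.9]},
    {"gripper":45,"travel":[0,0,0],"rotation":[0,0,-6.9]},
    {"gripper":45,"travel":[0,0,0],"rotation":[0,0,-6.9]},
    {"gripper":45,"travel":[0,0,0],"rotation":[0,0,-6.9]},
    {"gripper":45,"travel":[0,0,0],"rotation":[0,0,-6.9]},
    {"gripper":45,"travel":[0,0,0],"rotation":[0,0,-6.9]},
  ],
)

```text
t: 3.03
tcp_pos: [0.4692, 0.0401, 0.4003]
tool_rot: [0.728, 0.685, -0.0, -0.0]
force: [0.0, 0.5, -0.1]
finger_gap: 0.528
```

Request:
send_rows(
  motion=[
    {"gripper":45,"travel":[0,0,0],"rotation":[0,0,-6.9]},
    {"gripper":45,"travel":[0,0,0],"rotation":[0,0,-6.9]},
    {"gripper":45,"travel":[-12.2,-3.4,37.8],"rotation":[0,0,0]},
    {"gripper":45,"travel":[-12.2,-3.4,37.8],"rotation":[0,0,0]},
    {"gripper":45,"travel":[-12.2,-3.4,37.8],"rotation":[0,0,0]},
    {"gripper":45,"travel":[-12.2,-3.4,37.8],"rotation":[0,0,0]},
    {"gripper":45,"travel":[-12.2,-3.4,37.8],"rotation":[0,0,0]},
    {"gripper":45,"travel":[-12.2,-3.4,37.8],"rotation":[0,0,0]},
    {"gripper":45,"travel":[-12.2,-3.4,37.8],"rotation":[0,0,0]},
    {"gripper":45,"travel":[-12.2,-3.4,37.8],"rotation":[0,0,0]},
    {"gripper":45,"travel":[-12.2,-3.4,37.8],"rotation":[0,0,0]},
    {"gripper":45,"travel":[0,0,0],"rotation":[0,0,0]},
  ],
)

```text
t: 4.03
tcp_pos: [0.4539, -0.0734, 0.0529]
tool_rot: [0.644, 0.765, -0.002, -0.008]
force: [-1.4, 0.5, 0.3]
finger_gap: 0.531
```

```bash
python3 - <<'E'
from h import *
st(); to([.4585,-.0725,.0175],10)
E
```

```text
t 4.03 tcp [453.9 -73.4  52.9] toolx [-0.17   0.985  0.008] tooly [ 0.985  0.171 -0.014] toolz [-0.015  0.006 -1.   ] F [-1.4  0.5  0.3] gap 45.3 q [-0.4   0.64  1.97 -0.    0.54 -0.57]
travel [-0.2  5.2 35.3] rot [-0.8 -0.5 -0.2] | rot [ -0.8   1.2 179.8] |
```

Request:
send_rows(
  motion=[
    {"gripper":45,"travel":[0,0,0],"rotation":[0,0,0]},
    {"gripper":45,"travel":[0,0,14],"rotation":[0,0,0]},
    {"gripper":45,"travel":[0,0,14],"rotation":[0,0,0]},
    {"gripper":45,"travel":[0,0,13],"rotation":[0,0,0]},
    {"gripper":45,"travel":[0,0,0],"rotation":[0,0,0]},
    {"gripper":0,"travel":[0,0,0],"rotation":[0,0,0]},
    {"gripper":0,"travel":[0,0,0],"rotation":[0,0,0]},
    {"gripper":0,"travel":[0,0,0],"rotation":[0,0,0]},
    {"gripper":0,"travel":[0,0,0],"rotation":[0,0,0]},
    {"gripper":0,"travel":[0,0,0],"rotation":[0,0,0]},
  ],
  newtons=40,
)

```text
t: 4.87
tcp_pos: [0.4595, -0.0732, 0.0217]
tool_rot: [0.643, 0.766, 0.001, 0.002]
force: [0.4, 0.9, 10.1]
finger_gap: 0.133
```

```bash
python3 - <<'E'
from h import *
st()
E
```

```text
t 4.87 tcp [459.5 -73.2  21.7] toolx [-0.172  0.985 -0.002] tooly [0.985 0.172 0.004] toolz [ 0.004 -0.001 -1.   ] F [ 0.4  0.9 10.1] gap 11.4 q [-0.4   0.71  1.98  0.    0.45 -0.57]
```

Request:
send_rows(
  motion=[
    {"gripper":0,"travel":[0,0,-20],"rotation":[0,0,0]},
    {"gripper":0,"travel":[0,0,-35],"rotation":[0,0,0]},
    {"gripper":0,"travel":[0,0,-35],"rotation":[0,0,0]},
    {"gripper":0,"travel":[0,0,-35],"rotation":[0,0,0]},
    {"gripper":0,"travel":[0,0,0],"rotation":[0,0,6.9]},
    {"gripper":0,"travel":[0,0,0],"rotation":[0,0,6.9]},
    {"gripper":0,"travel":[0,0,0],"rotation":[0,0,6.9]},
    {"gripper":0,"travel":[0,0,0],"rotation":[0,0,6.9]},
    {"gripper":0,"travel":[0,0,0],"rotation":[0,0,6.9]},
    {"gripper":0,"travel":[0,0,0],"rotation":[0,0,6.9]},
    {"gripper":0,"travel":[0,0,0],"rotation":[0,0,6.9]},
    {"gripper":0,"travel":[0,0,0],"rotation":[0,0,6.9]},
  ],
)

```text
t: 5.87
tcp_pos: [0.4582, -0.0729, 0.1456]
tool_rot: [0.926, 0.378, 0.001, 0.001]
force: [-0.3, 0.5, -1.0]
finger_gap: 0.139
```

Request:
send_rows(
  motion=[
    {"gripper":0,"travel":[0,0,0],"rotation":[0,0,6.9]},
    {"gripper":0,"travel":[0,0,0],"rotation":[0,0,6.9]},
    {"gripper":0,"travel":[0,0,0],"rotation":[0,0,6.9]},
    {"gripper":0,"travel":[0,0,0],"rotation":[0,0,6.9]},
    {"gripper":0,"travel":[0,0,0],"rotation":[0,0,6.9]},
    {"gripper":0,"travel":[0,0,0],"rotation":[0,0,6.9]},
    {"gripper":0,"travel":[0,0,0],"rotation":[0,0,0]},
  ],
)

```text
t: 6.45
tcp_pos: [0.4582, -0.0729, 0.1455]
tool_rot: [1.0, 0.028, 0.001, 0.0]
force: [-0.2, -0.4, 0.1]
finger_gap: 0.135
```

```bash
python3 - <<'E'
from h import *
st(); to([.562,.288,.15],-87)
E
```

```text
t 6.45 tcp [458.2 -72.9 145.5] toolx [0.998 0.056 0.002] tooly [ 0.056 -0.998  0.001] toolz [ 0.002 -0.001 -1.   ] F [-0.2 -0.4  0.1] gap 11.5 q [-0.4   0.46  1.91  0.    0.77  1.12]
travel [ 123.8 -354.5   -4.6] rot [ 0.  -0.1  0.2] | rot [ 1.000e-01  1.000e-01 -1.798e+02] |
```

Request:
send_rows(
  motion=[
    {"gripper":0,"travel":[12.4,-35.5,0],"rotation":[0,0,0]},
    {"gripper":0,"travel":[12.4,-35.5,0],"rotation":[0,0,0]},
    {"gripper":0,"travel":[12.4,-35.5,0],"rotation":[0,0,0]},
    {"gripper":0,"travel":[12.4,-35.5,0],"rotation":[0,0,0]},
    {"gripper":0,"travel":[12.4,-35.5,0],"rotation":[0,0,0]},
    {"gripper":0,"travel":[12.4,-35.5,0],"rotation":[0,0,0]},
    {"gripper":0,"travel":[12.4,-35.5,0],"rotation":[0,0,0]},
    {"gripper":0,"travel":[12.4,-35.5,0],"rotation":[0,0,0]},
    {"gripper":0,"travel":[12.4,-35.5,0],"rotation":[0,0,0]},
    {"gripper":0,"travel":[12.4,-35.5,0],"rotation":[0,0,0]},
    {"gripper":0,"travel":[0,0,0],"rotation":[0,0,0]},
  ],
)

```text
t: 7.37
tcp_pos: [0.5636, 0.2954, 0.1458]
tool_rot: [0.999, 0.033, 0.003, -0.002]
force: [-0.1, -0.1, -0.5]
finger_gap: 0.134
```

Request:
send_rows(
  motion=[
    {"gripper":0,"travel":[0,0,32],"rotation":[0,0,0]},
    {"gripper":0,"travel":[0,0,32],"rotation":[0,0,0]},
    {"gripper":0,"travel":[0,0,32],"rotation":[0,0,0]},
    {"gripper":0,"travel":[0,0,20],"rotation":[0,0,0]},
    {"gripper":0,"travel":[0,0,10],"rotation":[0,0,0]},
    {"gripper":0,"travel":[0,0,8],"rotation":[0,0,0]},
    {"gripper":0,"travel":[0,0,2],"rotation":[0,0,0]},
    {"gripper":0,"travel":[0,0,0],"rotation":[0,0,0]},
  ],
)

```text
t: 8.03
tcp_pos: [0.5621, 0.2885, 0.009]
tool_rot: [1.0, 0.029, 0.001, -0.0]
force: [0.5, 0.1, 0.6]
finger_gap: 0.133
```

```bash
python3 - <<'E'
from h import *
st()
E
```

```text
t 8.03 tcp [562.1 288.5   9. ] toolx [0.998 0.058 0.001] tooly [ 0.058 -0.998 -0.   ] toolz [ 0.001  0.    -1.   ] F [0.5 0.1 0.6] gap 11.3 q [0.3  0.83 1.55 0.   0.76 1.81]
```

Request:
send_rows(
  motion=[
    {"gripper":0,"travel":[0,0,2],"rotation":[0,0,0]},
    {"gripper":30,"travel":[0,0,0],"rotation":[0,0,0]},
    {"gripper":30,"travel":[0,0,0],"rotation":[0,0,0]},
    {"gripper":30,"travel":[0,0,0],"rotation":[0,0,0]},
    {"gripper":45,"travel":[0,0,-20],"rotation":[0,0,0]},
    {"gripper":45,"travel":[0,0,-34],"rotation":[0,0,0]},
    {"gripper":45,"travel":[0,0,-34],"rotation":[0,0,0]},
    {"gripper":45,"travel":[0,0,-34],"rotation":[0,0,0]},
    {"gripper":45,"travel":[0,0,-34],"rotation":[0,0,0]},
    {"gripper":45,"travel":[0,0,-34],"rotation":[0,0,0]},
  ],
)

```text
t: 8.87
tcp_pos: [0.5612, 0.2885, 0.1984]
tool_rot: [1.0, 0.029, 0.0, -0.0]
force: [0.5, 0.3, -0.1]
finger_gap: 0.527
```

Request:
send_rows(
  motion=[
    {"gripper":45,"travel":[0,0,0],"rotation":[0,0,-6.95]},
    {"gripper":45,"travel":[0,0,0],"rotation":[0,0,-6.95]},
    {"gripper":45,"travel":[0,0,0],"rotation":[0,0,-6.95]},
    {"gripper":45,"travel":[0,0,0],"rotation":[0,0,-6.95]},
    {"gripper":45,"travel":[0,0,0],"rotation":[0,0,-6.95]},
    {"gripper":45,"travel":[0,0,0],"rotation":[0,0,-6.95]},
    {"gripper":45,"travel":[0,0,0],"rotation":[0,0,-6.95]},
    {"gripper":45,"travel":[0,0,0],"rotation":[0,0,-6.95]},
    {"gripper":45,"travel":[0,0,0],"rotation":[0,0,-6.95]},
    {"gripper":45,"travel":[0,0,0],"rotation":[0,0,-6.95]},
    {"gripper":45,"travel":[0,0,0],"rotation":[0,0,-6.95]},
    {"gripper":45,"travel":[0,0,0],"rotation":[0,0,-6.95]},
  ],
)

```text
t: 9.87
tcp_pos: [0.5614, 0.2885, 0.1967]
tool_rot: [0.725, 0.689, 0.0, 0.0]
force: [1.1, -0.2, 0.7]
finger_gap: 0.529
```

Request:
send_rows(
  motion=[
    {"gripper":45,"travel":[0,0,0],"rotation":[0,0,-6.95]},
    {"gripper":45,"travel":[0,0,0],"rotation":[0,0,0]},
    {"gripper":45,"travel":[0,0,0],"rotation":[0,0,0]},
  ],
)

```text
t: 10.12
tcp_pos: [0.5615, 0.2885, 0.1966]
tool_rot: [0.685, 0.728, 0.0, 0.0]
force: [-1.0, -0.3, 0.0]
finger_gap: 0.525
```

```bash
python3 - <<'E'
from h import *
st(); to([.4484,.2575,.10],3.6)
im,c=snap('top','top2'); a=(.38,.72,-.28,.34)
o=ortho(im,c,*a,.015,1250); cv2.imwrite('pics/o2.png',grid(o,*a,1250))
E
```

```text
t 10.12 tcp [561.5 288.5 196.6] toolx [-0.061  0.998  0.   ] tooly [0.998 0.061 0.   ] toolz [ 0.  0. -1.] F [-1.  -0.3  0. ] gap 44.8 q [0.3  0.57 1.45 0.   1.12 0.24]
travel [ -24.1 -114.8   96.6] rot [ 0.  -0.  -0.1] | rot [ -0.   -0.  179.9] |
```

View pics/o2.png

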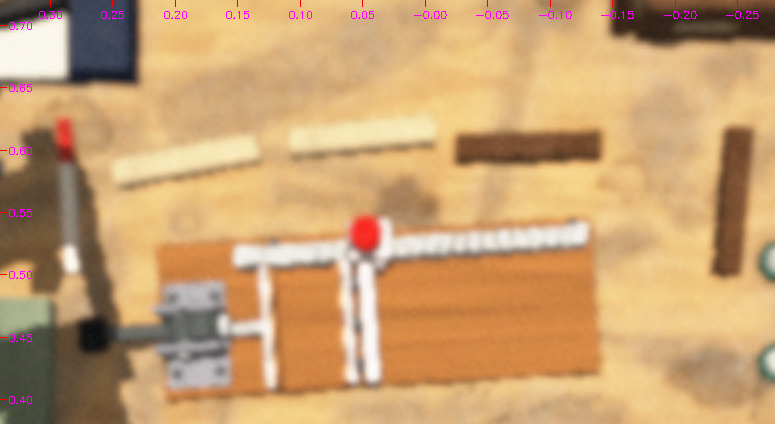

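The marker is lying on the table at about (0.56, 0.29), the blanks are undisturbed, and the lever grip is where predicted. Next I take the lever.

Request:
send_rows(
  motion=[
    {"gripper":45,"travel":[-6,-28.7,24],"rotation":[0,0,0]},
    {"gripper":45,"travel":[-6,-28.7,24],"rotation":[0,0,0]},
    {"gripper":45,"travel":[-6,-28.7,24],"rotation":[0,0,0]},
    {"gripper":45,"travel":[-6,-28.7,24.5],"rotation":[0,0,0]},
    {"gripper":45,"travel":[0,0,0],"rotation":[0,0,0]},
    {"gripper":45,"travel":[0,0,22],"rotation":[0,0,0]},
    {"gripper":45,"travel":[0,0,22],"rotation":[0,0,0]},
    {"gripper":45,"travel":[0,0,18],"rotation":[0,0,0]},
    {"gripper":45,"travel":[0,0,0],"rotation":[0,0,0]},
  ],
)

```text
t: 10.92
tcp_pos: [0.4472, 0.2568, 0.0354]
tool_rot: [0.685, 0.729, -0.002, -0.001]
force: [-0.3, 1.0, -0.3]
finger_gap: 0.525
```

Request:
send_rows(
  motion=[
    {"gripper":10,"travel":[0,0,0],"rotation":[0,0,0]},
    {"gripper":10,"travel":[0,0,0],"rotation":[0,0,0]},
    {"gripper":10,"travel":[0,0,0],"rotation":[0,0,0]},
    {"gripper":10,"travel":[0,0,0],"rotation":[0,0,0]},
    {"gripper":10,"travel":[0,0,0],"rotation":[0,0,0]},
  ],
  newtons=30,
)

```text
t: 11.33
tcp_pos: [0.4468, 0.2573, 0.0384]
tool_rot: [0.684, 0.729, -0.001, -0.001]
force: [-6.0, 1.5, -1.0]
finger_gap: 0.299
```

```bash
python3 - <<'E'
from h import *
st()
E
```

```text
t 11.33 tcp [446.8 257.3  38.4] toolx [-0.063  0.998 -0.   ] tooly [ 0.998  0.063 -0.003] toolz [-0.003 -0.    -1.   ] F [-6.   1.5 -1. ] gap 25.5 q [0.31 0.7  1.85 0.   0.6  0.24]
```

Request:
send_rows(
  motion=[
    {"gripper":10,"travel":[-0.9,-1,-8.3],"rotation":[0,0,0]},
    {"gripper":10,"travel":[-1.9,0,-8.2],"rotation":[0,0,0]},
    {"gripper":10,"travel":[-2.9,0,-7.9],"rotation":[0,0,0]},
    {"gripper":10,"travel":[-3.8,0,-7.5],"rotation":[0,0,0]},
    {"gripper":10,"travel":[-4.7,0,-7.0],"rotation":[0,0,0]},
    {"gripper":10,"travel":[-5.5,0,-6.3],"rotation":[0,0,0]},
    {"gripper":10,"travel":[-6.2,0,-5.7],"rotation":[0,0,0]},
    {"gripper":10,"travel":[-6.9,0,-4.9],"rotation":[0,0,0]},
    {"gripper":10,"travel":[-7.3,0,-4.0],"rotation":[0,0,0]},
    {"gripper":10,"travel":[-7.8,0,-3.1],"rotation":[0,0,0]},
    {"gripper":10,"travel":[0,0,0],"rotation":[0,0,0]},
    {"gripper":10,"travel":[0,0,0],"rotation":[0,0,0]},
  ],
)

```text
t: 12.33
tcp_pos: [0.45, 0.2085, 0.1021]
tool_rot: [0.685, 0.729, -0.0, -0.0]
force: [-5.9, 1.8, 1.5]
finger_gap: 0.292
```

```bash
python3 - <<'E'
from h import *
st()
E
```

```text
t 12.33 tcp [450.  208.5 102.1] toolx [-0.063  0.998 -0.   ] tooly [ 0.998  0.063 -0.001] toolz [-0.001 -0.    -1.   ] F [-5.9  1.8  1.5] gap 24.9 q [ 0.21  0.57  1.87 -0.    0.71  0.15]
```

Request:
send_rows(
  motion=[
    {"gripper":10,"travel":[-3,0,-1],"rotation":[0,0,0]},
    {"gripper":10,"travel":[0,0,0],"rotation":[0,0,0]},
    {"gripper":45,"travel":[0,0,0],"rotation":[0,0,0]},
    {"gripper":45,"travel":[0,0,0],"rotation":[0,0,0]},
    {"gripper":45,"travel":[0,0,0],"rotation":[0,0,0]},
    {"gripper":45,"travel":[0,0,-29],"rotation":[0,0,0]},
    {"gripper":45,"travel":[0,0,-29],"rotation":[0,0,0]},
    {"gripper":45,"travel":[0,0,-29],"rotation":[0,0,0]},
    {"gripper":45,"travel":[0,0,0],"rotation":[0,0,0]},
  ],
)

```text
t: 13.08
tcp_pos: [0.4558, 0.2072, 0.1944]
tool_rot: [0.684, 0.729, 0.006, 0.004]
force: [0.7, -0.8, 0.9]
finger_gap: 0.522
```

Request:
send_rows(
  motion=[
    {"gripper":45,"travel":[-33.5,11.7,0],"rotation":[0,0,0]},
    {"gripper":45,"travel":[-33.5,11.7,0],"rotation":[0,0,0]},
    {"gripper":45,"travel":[-33.5,11.7,0],"rotation":[0,0,0]},
    {"gripper":45,"travel":[-33.5,11.7,0],"rotation":[0,0,0]},
    {"gripper":45,"travel":[-33.5,11.7,0],"rotation":[0,0,0]},
    {"gripper":45,"travel":[0,0,0],"rotation":[0,0,0]},
    {"gripper":45,"travel":[0,0,0],"rotation":[0,0,0]},
  ],
)

```text
t: 13.67
tcp_pos: [0.5214, 0.0407, 0.1889]
tool_rot: [0.686, 0.728, 0.001, 0.001]
force: [-0.8, 0.3, -0.3]
finger_gap: 0.522
```

```bash
python3 - <<'E'
from h import *
st(); to([.5189,.0425,.078])
im,c=snap('wrist','w2'); 
h=cv2.cvtColor(im,cv2.COLOR_RGB2HSV); m=((h[...,0]<7)|(h[...,0]>174))&(h[...,1]>180)&(h[...,2]>110)
b=blobs(im,c,m,.102,40)
cv2.imwrite('pics/w2b.png',im[:,:,::-1])
E
```

```text
t 13.67 tcp [521.4  40.7 188.9] toolx [-0.06   0.998 -0.001] tooly [0.998 0.06  0.002] toolz [ 0.002 -0.001 -1.   ] F [-0.8  0.3 -0.3] gap 44.6 q [-0.14  0.45  1.73 -0.    0.96 -0.2 ]
travel [  2.   -2.7 110.8] 
rect [516.7  47.1] ang 93.3 size 25 22 centroid [516.9  46.4] px [389. 294.]
```

View pics/w2b.png

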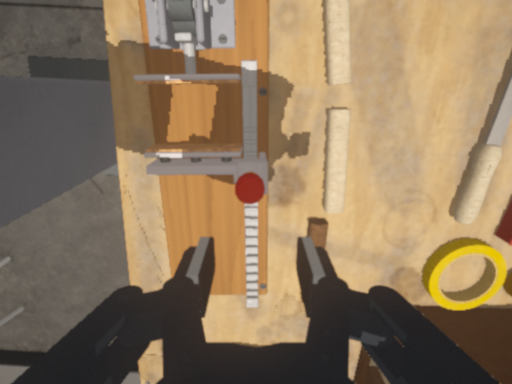

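Wrist view: the knob is at (250,187) px, the lever is up, and the gap and notches are clear. I'll grip the knob.

Request:
send_rows(
  motion=[
    {"gripper":45,"travel":[4,-3.7,30],"rotation":[0,0,0]},
    {"gripper":45,"travel":[0,0,30],"rotation":[0,0,0]},
    {"gripper":45,"travel":[0,0,30],"rotation":[0,0,0]},
    {"gripper":45,"travel":[0,0,20],"rotation":[0,0,0]},
    {"gripper":45,"travel":[0,0,0],"rotation":[0,0,0]},
    {"gripper":5,"travel":[0,0,0],"rotation":[0,0,0]},
    {"gripper":5,"travel":[0,0,0],"rotation":[0,0,0]},
    {"gripper":5,"travel":[0,0,0],"rotation":[0,0,0]},
    {"gripper":5,"travel":[0,0,0],"rotation":[0,0,0]},
    {"gripper":5,"travel":[0,0,0],"rotation":[0,0,0]},
  ],
  newtons=35,
)

```text
t: 14.55
tcp_pos: [0.5162, 0.0474, 0.0796]
tool_rot: [0.684, 0.729, 0.001, 0.0]
force: [0.5, 3.2, -2.2]
finger_gap: 0.288
```

```bash
python3 - <<'E'
from h import *
st()
E
```

```text
t 14.55 tcp [516.2  47.4  79.6] toolx [-0.064  0.998  0.001] tooly [0.998 0.064 0.002] toolz [ 0.002  0.001 -1.   ] F [ 0.5  3.2 -2.2] gap 24.6 q [-0.12  0.63  1.83  0.    0.69 -0.19]
```

Request:
send_rows(
  motion=[
    {"gripper":5,"travel":[0,0,-5],"rotation":[0,0,0]},
    {"gripper":5,"travel":[0,0,-4.5],"rotation":[0,0,0]},
    {"gripper":5,"travel":[0,0,0],"rotation":[0,0,0]},
  ],
)

```text
t: 14.8
tcp_pos: [0.5162, 0.0464, 0.0893]
tool_rot: [0.684, 0.729, 0.0, 0.001]
force: [0.1, 0.5, -4.0]
finger_gap: 0.287
```

```bash
python3 - <<'E'
from h import *
st()
E
```

```text
t 14.8 tcp [516.2  46.4  89.3] toolx [-0.064  0.998 -0.001] tooly [0.998 0.064 0.001] toolz [ 0.001 -0.001 -1.   ] F [ 0.1  0.5 -4. ] gap 24.5 q [-0.13  0.61  1.82 -0.    0.71 -0.19]
```

Request:
send_rows(
  motion=[
    {"gripper":5,"travel":[-15,0,0],"rotation":[0,0,0]},
    {"gripper":5,"travel":[-15,0,0],"rotation":[0,0,0]},
    {"gripper":5,"travel":[-15,0,0],"rotation":[0,0,0]},
    {"gripper":5,"travel":[-15,0,0],"rotation":[0,0,0]},
    {"gripper":5,"travel":[-15,0,0],"rotation":[0,0,0]},
    {"gripper":5,"travel":[-15,0,0],"rotation":[0,0,0]},
    {"gripper":5,"travel":[-15,0,0],"rotation":[0,0,0]},
    {"gripper":5,"travel":[-15,0,0],"rotation":[0,0,0]},
    {"gripper":5,"travel":[-15,0,0],"rotation":[0,0,0]},
    {"gripper":5,"travel":[-15,0,0],"rotation":[0,0,0]},
    {"gripper":5,"travel":[0,0,0],"rotation":[0,0,0]},
    {"gripper":5,"travel":[0,0,0],"rotation":[0,0,0]},
  ],
)

```text
t: 15.8
tcp_pos: [0.5262, -0.1042, 0.0885]
tool_rot: [0.685, 0.729, 0.0, 0.001]
force: [2.2, -0.5, -3.4]
finger_gap: 0.291
```

```bash
python3 - <<'E'
from h import *
st()
E
```

```text
t 15.8 tcp [ 526.2 -104.2   88.5] toolx [-0.062  0.998 -0.001] tooly [0.998 0.062 0.002] toolz [ 0.002 -0.001 -1.   ] F [ 2.2 -0.5 -3.4] gap 24.8 q [-0.4   0.62  1.78 -0.    0.74 -0.47]
```

Request:
send_rows(
  motion=[
    {"gripper":5,"travel":[-3,0,0],"rotation":[0,0,0]},
    {"gripper":5,"travel":[-3,0,0],"rotation":[0,0,0]},
    {"gripper":5,"travel":[0,0,0],"rotation":[0,0,0]},
    {"gripper":5,"travel":[-2,0,0],"rotation":[0,0,0]},
    {"gripper":5,"travel":[0,0,0],"rotation":[0,0,0]},
    {"gripper":5,"travel":[0,0,0],"rotation":[0,0,0]},
  ],
)

```text
t: 16.3
tcp_pos: [0.5264, -0.1094, 0.0883]
tool_rot: [0.684, 0.729, 0.001, -0.0]
force: [5.4, 3.2, -3.0]
finger_gap: 0.287
```

```bash
python3 - <<'E'
from h import *
st()
E
```

```text
t 16.3 tcp [ 526.4 -109.4   88.3] toolx [-0.063  0.998  0.002] tooly [0.998 0.063 0.001] toolz [ 0.001  0.002 -1.   ] F [ 5.4  3.2 -3. ] gap 24.5 q [-0.41  0.63  1.77  0.    0.74 -0.48]
```

Request:
send_rows(
  motion=[
    {"gripper":5,"travel":[3.3,0.5,0],"rotation":[0,0,0]},
    {"gripper":5,"travel":[0,0,0],"rotation":[0,0,0]},
    {"gripper":5,"travel":[0,0,5],"rotation":[0,0,0]},
    {"gripper":5,"travel":[0,0,5],"rotation":[0,0,0]},
    {"gripper":5,"travel":[0,0,0],"rotation":[0,0,0]},
    {"gripper":5,"travel":[0,0,0],"rotation":[0,0,0]},
  ],
)

```text
t: 16.8
tcp_pos: [0.5266, -0.1081, 0.0793]
tool_rot: [0.684, 0.729, -0.0, 0.001]
force: [0.6, 0.5, 8.2]
finger_gap: 0.288
```

```bash
python3 - <<'E'
from h import *
st()
E
```

```text
t 16.8 tcp [ 526.6 -108.1   79.3] toolx [-0.064  0.998 -0.001] tooly [0.998 0.064 0.001] toolz [ 0.001 -0.001 -1.   ] F [0.6 0.5 8.2] gap 24.6 q [-0.41  0.64  1.78 -0.    0.72 -0.47]
```

Request:
send_rows(
  motion=[
    {"gripper":45,"travel":[0,0,0],"rotation":[0,0,0]},
    {"gripper":45,"travel":[0,0,0],"rotation":[0,0,0]},
    {"gripper":45,"travel":[0,0,0],"rotation":[0,0,0]},
    {"gripper":45,"travel":[0,0,-20],"rotation":[0,0,0]},
    {"gripper":45,"travel":[20,10,-35],"rotation":[0,0,0]},
    {"gripper":45,"travel":[20,10,-35],"rotation":[0,0,0]},
    {"gripper":45,"travel":[20,10,-35],"rotation":[0,0,0]},
    {"gripper":45,"travel":[20,10,-35],"rotation":[0,0,0]},
    {"gripper":45,"travel":[20,0,-35],"rotation":[0,0,0]},
    {"gripper":45,"travel":[0,0,-20],"rotation":[0,0,0]},
    {"gripper":45,"travel":[0,0,0],"rotation":[0,0,0]},
    {"gripper":45,"travel":[0,0,0],"rotation":[0,0,0]},
  ],
)

```text
t: 17.8
tcp_pos: [0.5597, -0.0051, 0.2939]
tool_rot: [0.684, 0.729, 0.0, 0.001]
force: [-0.6, 0.7, -0.5]
finger_gap: 0.53
```

```bash
cat > look.py <<'E'
import sys
from fit import *
def blanks(im,c,x0=.54):
    h=cv2.cvtColor(im,cv2.COLOR_RGB2HSV).astype(int); W=at(c,np.mgrid[:384,:512][::-1].reshape(2,-1).T,.01).reshape(384,512,3)
    R_=(W[...,0]>x0)&(W[...,0]<.67)&(W[...,1]<.275)&(W[...,1]>-.31)
    print('light');blobs(im,c,R_&(h[...,1]<78)&(h[...,2]>205),.019,100)
    R_=(W[...,0]>.48)&(W[...,0]<.67)&(W[...,1]<.275)&(W[...,1]>-.30)
    print('dark');blobs(im,c,R_&(h[...,2]<168)&(h[...,1]>100)&(h[...,0]<25),.019,100)
if __name__=='__main__':
    s=st(); im,c=snap('wrist',sys.argv[1]); blanks(im,c)
E
python3 look.py w3; python3 - <<'E'
from h import *
from fit import fitclamp
im=cv2.imread('pics/w3.png')[:,:,::-1].copy(); c=manip.calibration('wrist')
h=cv2.cvtColor(im,cv2.COLOR_RGB2HSV); m=((h[...,0]<7)|(h[...,0]>174))&(h[...,1]>180)&(h[...,2]>90)
blobs(im,c,m,.102,40)
E
```

```text
t 17.8 tcp [559.7  -5.1 293.9] toolx [-0.064  0.998 -0.001] tooly [0.998 0.064 0.001] toolz [ 0.001 -0.001 -1.   ] F [-0.6  0.7 -0.5] gap 45.3 q [-0.21  0.37  1.52 -0.    1.25 -0.27]
light
rect [599. 161.] ang 100.1 size 53 20 centroid [598.9 161.5] px [459.  35.]
rect [613.2  51.2] ang 95.0 size 116 20 centroid [612.9  59.1] px [462. 166.]
dark
rect [492.5 106.6] ang 90.3 size 26 21 centroid [492.  107.1] px [326.  98.]
rect [562.6  49. ] ang 94.1 size 129 76 centroid [553.8  54.3] px [395. 167.]
rect [495.   16.3] ang 93.4 size 49 27 centroid [496.3  16.5] px [330. 206.]
rect [602.6 -78. ] ang 90.7 size 120 23 centroid [602.7 -74.5] px [437. 306.]
rect [497.8 -91.8] ang 3.6 size 31 15 centroid [497.5 -92.2] px [329. 317.]
rect [ 558.2 -205.6] ang 178.8 size 121 106 centroid [ 555.8 -235. ] px [381. 441.]
rect [814.9  30.6] ang 84.7 size 68 37 centroid [813.8  30.4] px [743. 232.]
rect [ 526.4 -107.3] ang 92.1 size 25 21 centroid [ 526.5 -107.5] px [352. 375.]
rect [ 886.9 -100.5] ang 151.6 size 51 18 centroid [879.7 -96.7] px [772. 386.]
```

View pics/w3.png

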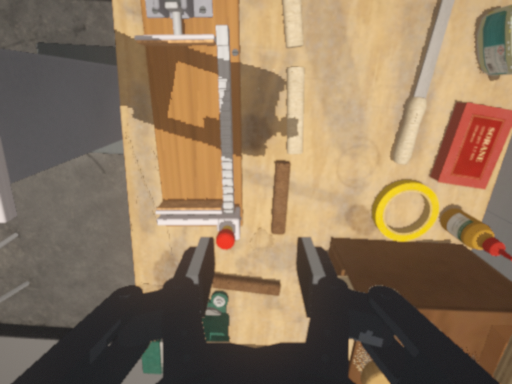

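The jaw is at its last notch: the knob blob is at (526,-107) mm and the TCP grip was at (526.6,-108), so camera and arm agree. The blanks are undisturbed. I'll pick the dark blank_2.

Request:
send_rows(
  motion=[
    {"gripper":45,"travel":[-9.5,4.8,35],"rotation":[0,0,2.4]},
    {"gripper":45,"travel":[-9.5,4.8,35],"rotation":[0,0,0]},
    {"gripper":45,"travel":[-9.5,4.8,35],"rotation":[0,0,0]},
    {"gripper":45,"travel":[-9.5,4.8,35],"rotation":[0,0,0]},
    {"gripper":45,"travel":[-9.5,4.8,35],"rotation":[0,0,0]},
    {"gripper":45,"travel":[-9.5,4.8,35],"rotation":[0,0,0]},
    {"gripper":45,"travel":[-9.5,4.8,35],"rotation":[0,0,0]},
    {"gripper":45,"travel":[-9.5,4.8,25],"rotation":[0,0,0]},
    {"gripper":45,"travel":[0,0,15],"rotation":[0,0,0]},
    {"gripper":45,"travel":[0,0,2],"rotation":[0,0,0]},
    {"gripper":45,"travel":[0,0,0],"rotation":[0,0,0]},
    {"gripper":45,"travel":[0,0,0],"rotation":[0,0,0]},
  ],
)

```text
t: 18.85
tcp_pos: [0.5991, -0.0801, 0.0056]
tool_rot: [0.7, 0.715, -0.001, -0.001]
force: [-0.1, 0.2, -0.3]
finger_gap: 0.529
```

Request:
send_rows(
  motion=[
    {"gripper":5,"travel":[0,0,0],"rotation":[0,0,0]},
    {"gripper":5,"travel":[0,0,0],"rotation":[0,0,0]},
    {"gripper":5,"travel":[0,0,0],"rotation":[0,0,0]},
    {"gripper":5,"travel":[0,0,0],"rotation":[0,0,0]},
    {"gripper":5,"travel":[0,0,0],"rotation":[0,0,0]},
  ],
  newtons=40,
)

```text
t: 19.27
tcp_pos: [0.6009, -0.0802, 0.0077]
tool_rot: [0.699, 0.715, 0.001, 0.001]
force: [-0.5, 1.0, 6.6]
finger_gap: 0.254
```

```bash
python3 - <<'E'
from h import *
st()
cl=(.474,.0405,.066)
for y in(.048,.003,-.042,-.087): print(np.round(c2w(cl,[[-.024,y,.1]])*1000,1))
E
```

```text
t 19.27 tcp [600.9 -80.2   7.7] toolx [-0.022  1.    -0.001] tooly [1.    0.022 0.002] toolz [ 0.002 -0.001 -1.   ] F [-0.5  1.   6.6] gap 21.7 q [-0.32  0.82  1.62  0.    0.7  -0.34]
[[446.9  86.8 100. ]]
[[449.9  41.9 100. ]]
[[452.8  -3.  100. ]]
[[455.8 -47.9 100. ]]
```

Request:
send_rows(
  motion=[
    {"gripper":5,"travel":[0,0,-20],"rotation":[0,0,0]},
    {"gripper":5,"travel":[0,0,-35],"rotation":[0,0,0]},
    {"gripper":5,"travel":[0,0,-35],"rotation":[0,0,0]},
    {"gripper":5,"travel":[0,0,-15],"rotation":[0,0,6.73]},
    {"gripper":5,"travel":[0,0,-15],"rotation":[0,0,6.73]},
    {"gripper":5,"travel":[0,0,-15],"rotation":[0,0,6.73]},
    {"gripper":5,"travel":[0,0,0],"rotation":[0,0,6.73]},
    {"gripper":5,"travel":[0,0,0],"rotation":[0,0,6.73]},
    {"gripper":5,"travel":[0,0,0],"rotation":[0,0,6.73]},
    {"gripper":5,"travel":[0,0,0],"rotation":[0,0,6.73]},
    {"gripper":5,"travel":[0,0,0],"rotation":[0,0,6.73]},
    {"gripper":5,"travel":[0,0,0],"rotation":[0,0,6.73]},
  ],
)

```text
t: 20.27
tcp_pos: [0.5999, -0.08, 0.1413]
tool_rot: [0.965, 0.262, -0.0, -0.0]
force: [0.1, 0.1, 0.3]
finger_gap: 0.256
```

Request:
send_rows(
  motion=[
    {"gripper":5,"travel":[0,0,0],"rotation":[0,0,6.73]},
    {"gripper":5,"travel":[0,0,0],"rotation":[0,0,6.73]},
    {"gripper":5,"travel":[0,0,0],"rotation":[0,0,6.73]},
    {"gripper":5,"travel":[0,0,0],"rotation":[0,0,6.73]},
    {"gripper":5,"travel":[-25.1,-29.5,0],"rotation":[0,0,0]},
    {"gripper":5,"travel":[-25.1,-29.5,0],"rotation":[0,0,0]},
    {"gripper":5,"travel":[-25.1,-29.5,0],"rotation":[0,0,0]},
    {"gripper":5,"travel":[-25.1,-29.5,0],"rotation":[0,0,0]},
    {"gripper":5,"travel":[-25.1,-29.5,0],"rotation":[0,0,0]},
    {"gripper":5,"travel":[-25.1,-29.5,0],"rotation":[0,0,0]},
    {"gripper":5,"travel":[0,0,0],"rotation":[0,0,0]},
    {"gripper":5,"travel":[0,0,0],"rotation":[0,0,0]},
  ],
)

```text
t: 21.27
tcp_pos: [0.4361, 0.088, 0.1415]
tool_rot: [0.999, 0.034, -0.001, -0.0]
force: [-0.5, -0.5, 0.0]
finger_gap: 0.252
```

```bash
python3 - <<'E'
from h import *
st(); to([.4389,.0863,.025],-86.2)
E
```

```text
t 21.27 tcp [436.1  88.  141.5] toolx [ 0.998  0.069 -0.001] tooly [ 0.069 -0.998 -0.   ] toolz [-0.001  0.    -1.   ] F [-0.5 -0.5  0. ] gap 21.5 q [-0.05  0.44  1.96 -0.    0.74  1.45]
travel [  2.9   1.9 116.5] rot [-0.   0.1  0.2] | rot [-1.000e-01 -0.000e+00 -1.798e+02] |
```

Request:
send_rows(
  motion=[
    {"gripper":5,"travel":[0,1.5,35],"rotation":[0,0,0]},
    {"gripper":5,"travel":[0,0,35],"rotation":[0,0,0]},
    {"gripper":5,"travel":[0,0,28],"rotation":[0,0,0]},
    {"gripper":5,"travel":[0,0,12],"rotation":[0,0,0]},
    {"gripper":5,"travel":[0,0,6],"rotation":[0,0,0]},
    {"gripper":5,"travel":[0,0,1],"rotation":[0,0,0]},
    {"gripper":5,"travel":[4,0,0],"rotation":[0,0,0]},
    {"gripper":5,"travel":[4,0,0],"rotation":[0,0,0]},
    {"gripper":5,"travel":[2,0,0],"rotation":[0,0,0]},
    {"gripper":5,"travel":[0,0,0],"rotation":[0,0,0]},
  ],
)

```text
t: 22.1
tcp_pos: [0.4487, 0.0856, 0.025]
tool_rot: [0.999, 0.033, 0.0, 0.0]
force: [-1.3, -0.5, -0.3]
finger_gap: 0.256
```

```bash
python3 - <<'E'
from h import *
st()
E
```

```text
t 22.1 tcp [448.7  85.6  25. ] toolx [0.998 0.066 0.001] tooly [ 0.066 -0.998  0.   ] toolz [ 0.001 -0.    -1.   ] F [-1.3 -0.5 -0.3] gap 21.8 q [-0.06  0.7   2.   -0.    0.44  1.45]
```

Request:
send_rows(
  motion=[
    {"gripper":5,"travel":[1,0,0.5],"rotation":[0,0,0]},
    {"gripper":5,"travel":[1,0,0.5],"rotation":[0,0,0]},
    {"gripper":5,"travel":[0,0,0],"rotation":[0,0,0]},
  ],
)

```text
t: 22.35
tcp_pos: [0.4487, 0.086, 0.0234]
tool_rot: [0.999, 0.033, -0.002, -0.0]
force: [-4.9, -0.7, 1.7]
finger_gap: 0.257
```

```bash
python3 - <<'E'
from h import *
st()
E
```

```text
t 22.35 tcp [448.7  86.   23.4] toolx [ 0.998  0.066 -0.003] tooly [ 0.066 -0.998 -0.   ] toolz [-0.003  0.    -1.   ] F [-4.9 -0.7  1.7] gap 21.9 q [-0.06  0.7   2.   -0.    0.44  1.45]
```

Request:
send_rows(
  motion=[
    {"gripper":30,"travel":[-0.5,0,0],"rotation":[0,0,0]},
    {"gripper":30,"travel":[0,0,0],"rotation":[0,0,0]},
    {"gripper":30,"travel":[0,0,0],"rotation":[0,0,0]},
    {"gripper":30,"travel":[0,0,-25],"rotation":[0,0,0]},
    {"gripper":45,"travel":[0,0,-35],"rotation":[0,0,0]},
    {"gripper":45,"travel":[0,0,-35],"rotation":[0,0,0]},
    {"gripper":45,"travel":[0,0,-5],"rotation":[0,0,-7]},
    {"gripper":45,"travel":[0,0,0],"rotation":[0,0,-7]},
    {"gripper":45,"travel":[0,0,0],"rotation":[0,0,-7]},
    {"gripper":45,"travel":[0,0,0],"rotation":[0,0,-7]},
    {"gripper":45,"travel":[0,0,0],"rotation":[0,0,-7]},
    {"gripper":45,"travel":[0,0,0],"rotation":[0,0,-7]},
  ],
)

```text
t: 23.35
tcp_pos: [0.4511, 0.0858, 0.1235]
tool_rot: [0.92, 0.392, 0.001, 0.001]
force: [-0.6, -0.9, 0.8]
finger_gap: 0.522
```

Request:
send_rows(
  motion=[
    {"gripper":45,"travel":[0,0,0],"rotation":[0,0,-7]},
    {"gripper":45,"travel":[0,0,0],"rotation":[0,0,-7]},
    {"gripper":45,"travel":[0,0,0],"rotation":[0,0,-7]},
    {"gripper":45,"travel":[0,0,0],"rotation":[0,0,-7]},
    {"gripper":45,"travel":[0,0,0],"rotation":[0,0,-7]},
    {"gripper":45,"travel":[0,0,0],"rotation":[0,0,-7]},
    {"gripper":45,"travel":[0,0,0],"rotation":[0,0,-7]},
    {"gripper":45,"travel":[-11,20,-33],"rotation":[0,0,0]},
    {"gripper":45,"travel":[-11,20,-33],"rotation":[0,0,0]},
    {"gripper":45,"travel":[-11,20,-33],"rotation":[0,0,0]},
    {"gripper":45,"travel":[0,0,0],"rotation":[0,0,0]},
    {"gripper":45,"travel":[0,0,0],"rotation":[0,0,0]},
  ],
)

```text
t: 24.35
tcp_pos: [0.5157, 0.0572, 0.2245]
tool_rot: [0.677, 0.736, 0.002, 0.003]
force: [-0.4, -0.2, 0.4]
finger_gap: 0.525
```

```bash
python3 look.py w4 | grep -v ' 7[0-9][0-9]'; python3 - <<'E'
from h import *
to([.613,.052,.009],5); to([.593,.192,.009],10.3)
E
```

```text
t 24.35 tcp [515.7  57.2 224.5] toolx [-0.082  0.997 -0.001] tooly [0.997 0.082 0.008] toolz [ 0.008 -0.001 -1.   ] F [-0.4 -0.2  0.4] gap 44.8 q [-0.11  0.39  1.71  0.    1.03 -0.19]
light
rect [594.2 185.2] ang 100.0 size 102 19 centroid [594.  187.6] px [523.  78.]
rect [612.8  51.5] ang 95.3 size 116 20 centroid [612.4  55.4] px [518. 263.]
rect [ 546.1 -149.8] ang 95.0 size 36 9 centroid [ 546.4 -148. ] px [411. 467.]
dark
rect [529.7 110.5] ang 114.0 size 128 66 centroid [526.8 117.8] px [417. 173.]
rect [492.2  84.4] ang 94.1 size 91 27 centroid [493.5  85.6] px [370. 213.]
rect [498.4 -95.6] ang 2.3 size 35 25 centroid [498.  -95.5] px [363. 416.]
rect [ 530.9 -161.8] ang 94.3 size 33 30 centroid [ 530.7 -162.7] px [394. 479.]
rect [ 548.9 -228.7] ang 175.0 size 132 30 centroid [ 542.5 -225.3] px [400. 530.]
travel [-14.   99.  213.8] rot [ 0.1  0.  -0.3] | rot [  0.   -0.2 179.7] | 
travel [127.2  90.6 213.7] rot [ 0.1  0.  -5.6] | rot [ 0.000e+00 -1.000e-01  1.744e+02] |
```

View pics/w4.png

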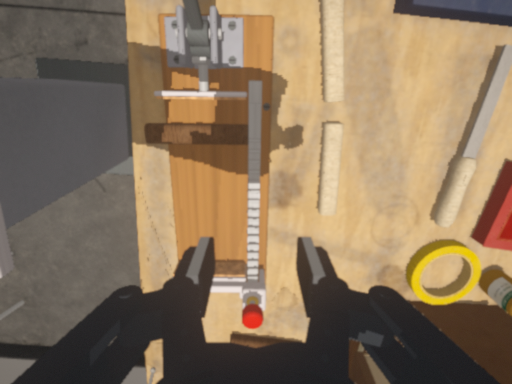

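Blank 2 lies square against the bar at (200,133) px. Now blank 3.

Request:
send_rows(
  motion=[
    {"gripper":45,"travel":[-2.3,16.5,33],"rotation":[0,0,0]},
    {"gripper":45,"travel":[-2.3,16.5,33],"rotation":[0,0,0]},
    {"gripper":45,"travel":[-2.3,16.5,33],"rotation":[0,0,0]},
    {"gripper":45,"travel":[-2.3,16.5,33],"rotation":[0,0,0]},
    {"gripper":45,"travel":[-2.3,16.5,33],"rotation":[0,0,0]},
    {"gripper":45,"travel":[-2.3,16.5,33],"rotation":[0,0,0]},
    {"gripper":45,"travel":[0,0,12],"rotation":[0,0,0]},
    {"gripper":45,"travel":[0,0,4],"rotation":[0,0,0]},
    {"gripper":45,"travel":[0,0,0],"rotation":[0,0,0]},
  ],
)

```text
t: 25.15
tcp_pos: [0.6089, 0.053, 0.0063]
tool_rot: [0.677, 0.736, -0.002, -0.003]
force: [0.6, 0.7, 0.7]
finger_gap: 0.523
```

Request:
send_rows(
  motion=[
    {"gripper":5,"travel":[0,0,0],"rotation":[0,0,0]},
    {"gripper":5,"travel":[0,0,0],"rotation":[0,0,0]},
    {"gripper":5,"travel":[0,0,0],"rotation":[0,0,0]},
    {"gripper":5,"travel":[0,0,0],"rotation":[0,0,0]},
    {"gripper":5,"travel":[0,0,0],"rotation":[0,0,0]},
  ],
)

```text
t: 25.57
tcp_pos: [0.6128, 0.0524, 0.0101]
tool_rot: [0.677, 0.736, 0.001, 0.001]
force: [-1.0, 0.2, 6.3]
finger_gap: 0.254
```

```bash
python3 - <<'E'
from h import *
st()
E
```

```text
t 25.57 tcp [612.8  52.4  10.1] toolx [-0.083  0.997 -0.   ] tooly [0.997 0.083 0.002] toolz [ 0.002 -0.    -1.   ] F [-1.   0.2  6.3] gap 21.6 q [-0.1   0.82  1.6   0.    0.72 -0.18]
```

Request:
send_rows(
  motion=[
    {"gripper":5,"travel":[0,0,-20],"rotation":[0,0,0]},
    {"gripper":5,"travel":[0,0,-35],"rotation":[0,0,0]},
    {"gripper":5,"travel":[0,0,-35],"rotation":[0,0,0]},
    {"gripper":5,"travel":[0,0,-15],"rotation":[0,0,7]},
    {"gripper":5,"travel":[0,0,-15],"rotation":[0,0,7]},
    {"gripper":5,"travel":[0,0,-15],"rotation":[0,0,7]},
    {"gripper":5,"travel":[0,0,0],"rotation":[0,0,7]},
    {"gripper":5,"travel":[0,0,0],"rotation":[0,0,7]},
    {"gripper":5,"travel":[0,0,0],"rotation":[0,0,7]},
    {"gripper":5,"travel":[0,0,0],"rotation":[0,0,7]},
    {"gripper":5,"travel":[0,0,0],"rotation":[0,0,7]},
    {"gripper":5,"travel":[0,0,0],"rotation":[0,0,7]},
  ],
)

```text
t: 26.57
tcp_pos: [0.6121, 0.0524, 0.1438]
tool_rot: [0.963, 0.271, 0.0, 0.0]
force: [0.3, 0.3, -0.6]
finger_gap: 0.257
```

Request:
send_rows(
  motion=[
    {"gripper":5,"travel":[0,0,0],"rotation":[0,0,7]},
    {"gripper":5,"travel":[0,0,0],"rotation":[0,0,7]},
    {"gripper":5,"travel":[0,0,0],"rotation":[0,0,7]},
    {"gripper":5,"travel":[0,0,0],"rotation":[0,0,7]},
    {"gripper":5,"travel":[-28.5,0,0],"rotation":[0,0,0]},
    {"gripper":5,"travel":[-28.5,0,0],"rotation":[0,0,0]},
    {"gripper":5,"travel":[-28.5,0,0],"rotation":[0,0,0]},
    {"gripper":5,"travel":[-28.5,0,0],"rotation":[0,0,0]},
    {"gripper":5,"travel":[-28.5,0,0],"rotation":[0,0,0]},
    {"gripper":5,"travel":[-28.5,0,0],"rotation":[0,0,0]},
    {"gripper":5,"travel":[0,0,0],"rotation":[0,0,0]},
    {"gripper":5,"travel":[0,0,0],"rotation":[0,0,0]},
  ],
)

```text
t: 27.57
tcp_pos: [0.4399, 0.0413, 0.1437]
tool_rot: [0.999, 0.033, -0.0, -0.0]
force: [0.4, 0.7, -1.0]
finger_gap: 0.257
```

```bash
python3 - <<'E'
from h import *
st(); to([.4417,.0405,.027],-86.2)
E
```

```text
t 27.57 tcp [439.9  41.3 143.7] toolx [ 0.998  0.065 -0.001] tooly [ 0.065 -0.998 -0.   ] toolz [-0.001  0.    -1.   ] F [ 0.4  0.7 -1. ] gap 22.0 q [-0.16  0.44  1.97  0.    0.74  1.35]
travel [  1.8   1.  116.7] rot [-0.   0.  -0.1] | rot [  0.    0.  179.9] |
```

Request:
send_rows(
  motion=[
    {"gripper":5,"travel":[0,0.5,35],"rotation":[0,0,0]},
    {"gripper":5,"travel":[0,0,35],"rotation":[0,0,0]},
    {"gripper":5,"travel":[0,0,28],"rotation":[0,0,0]},
    {"gripper":5,"travel":[0,0,12],"rotation":[0,0,0]},
    {"gripper":5,"travel":[0,0,6],"rotation":[0,0,0]},
    {"gripper":5,"travel":[3,0,1],"rotation":[0,0,0]},
    {"gripper":5,"travel":[4,0,0],"rotation":[0,0,0]},
    {"gripper":5,"travel":[3,0,0],"rotation":[0,0,0]},
    {"gripper":5,"travel":[1,0,0],"rotation":[0,0,0]},
    {"gripper":5,"travel":[0,0,0.5],"rotation":[0,0,0]},
    {"gripper":5,"travel":[0,0,0],"rotation":[0,0,0]},
  ],
)

```text
t: 28.48
tcp_pos: [0.4519, 0.0415, 0.0261]
tool_rot: [0.999, 0.033, -0.0, -0.0]
force: [-3.4, -0.6, 1.0]
finger_gap: 0.254
```

```bash
python3 - <<'E'
from h import *
st()
E
```

```text
t 28.48 tcp [451.9  41.5  26.1] toolx [ 0.998  0.066 -0.001] tooly [ 0.066 -0.998 -0.   ] toolz [-0.001  0.    -1.   ] F [-3.4 -0.6  1. ] gap 21.7 q [-0.16  0.7   2.01  0.    0.44  1.35]
```

Request:
send_rows(
  motion=[
    {"gripper":5,"travel":[1,0,0.5],"rotation":[0,0,0]},
    {"gripper":5,"travel":[1,0,0.5],"rotation":[0,0,0]},
    {"gripper":5,"travel":[0,0,0],"rotation":[0,0,0]},
  ],
)

```text
t: 28.73
tcp_pos: [0.4519, 0.0418, 0.0251]
tool_rot: [0.999, 0.033, -0.003, -0.0]
force: [-7.3, -0.7, 5.1]
finger_gap: 0.258
```

```bash
python3 - <<'E'
from h import *
st()
E
```

```text
t 28.73 tcp [451.9  41.8  25.1] toolx [ 0.998  0.066 -0.005] tooly [ 0.066 -0.998 -0.001] toolz [-0.005  0.001 -1.   ] F [-7.3 -0.7  5.1] gap 22.0 q [-0.15  0.7   2.   -0.    0.45  1.35]
```

Request:
send_rows(
  motion=[
    {"gripper":30,"travel":[-0.5,0,0],"rotation":[0,0,0]},
    {"gripper":30,"travel":[0,0,0],"rotation":[0,0,0]},
    {"gripper":30,"travel":[0,0,0],"rotation":[0,0,0]},
    {"gripper":30,"travel":[0,0,-25],"rotation":[0,0,0]},
    {"gripper":45,"travel":[0,0,-35],"rotation":[0,0,0]},
    {"gripper":45,"travel":[0,0,-35],"rotation":[0,0,0]},
    {"gripper":45,"travel":[0,0,-35],"rotation":[0,0,-6.9]},
    {"gripper":45,"travel":[0,0,-35],"rotation":[0,0,-6.9]},
    {"gripper":45,"travel":[0,0,-20],"rotation":[0,0,-6.9]},
    {"gripper":45,"travel":[0,0,0],"rotation":[0,0,-6.9]},
    {"gripper":45,"travel":[0,0,0],"rotation":[0,0,-6.9]},
    {"gripper":45,"travel":[0,0,0],"rotation":[0,0,-6.9]},
  ],
)

```text
t: 29.73
tcp_pos: [0.4555, 0.0414, 0.211]
tool_rot: [0.922, 0.387, 0.002, 0.001]
force: [-0.5, 0.2, -1.0]
finger_gap: 0.524
```

Request:
send_rows(
  motion=[
    {"gripper":45,"travel":[0,0,0],"rotation":[0,0,-6.9]},
    {"gripper":45,"travel":[0,0,0],"rotation":[0,0,-6.9]},
    {"gripper":45,"travel":[0,0,0],"rotation":[0,0,-6.9]},
    {"gripper":45,"travel":[0,0,0],"rotation":[0,0,-6.9]},
    {"gripper":45,"travel":[0,0,0],"rotation":[0,0,-6.9]},
    {"gripper":45,"travel":[0,0,0],"rotation":[0,0,-6.9]},
    {"gripper":45,"travel":[0,0,0],"rotation":[0,0,-6.9]},
    {"gripper":45,"travel":[0,0,0],"rotation":[0,0,-6.9]},
    {"gripper":45,"travel":[30,27,0],"rotation":[0,0,0]},
    {"gripper":45,"travel":[30,27,0],"rotation":[0,0,0]},
    {"gripper":45,"travel":[0,0,0],"rotation":[0,0,0]},
    {"gripper":45,"travel":[0,0,0],"rotation":[0,0,0]},
  ],
)

```text
t: 30.73
tcp_pos: [0.498, 0.1116, 0.21]
tool_rot: [0.639, 0.769, 0.001, 0.001]
force: [-0.9, 0.1, 1.0]
finger_gap: 0.53
```

```bash
python3 look.py w5 | grep -v ' 7[0-9][0-9]'; python3 - <<'E'
from h import *
to([.593,.192,.010],10.3)
E
```

```text
t 30.73 tcp [498.  111.6 210. ] toolx [-0.183  0.983 -0.   ] tooly [0.983 0.183 0.003] toolz [ 0.003  0.    -1.   ] F [-0.9  0.1  1. ] gap 45.3 q [ 0.    0.4   1.74  0.    0.99 -0.18]
light
rect [593.1 192.3] ang 100.2 size 117 21 centroid [592.1 196.2] px [550. 165.]
dark
rect [516.8 171.4] ang 89.9 size 89 73 centroid [511.7 172. ] px [432. 178.]
rect [492.5  99.3] ang 93.3 size 50 27 centroid [492.7  99.5] px [388. 270.]
rect [498.8 -97.9] ang 2.5 size 38 32 centroid [498.4 -98.1] px [356. 478.]
travel [ 62.5 109.3 199.7] rot [0.  0.  0.2] | rot [-0.000e+00  1.000e-01 -1.798e+02] |
```

View pics/w5.png

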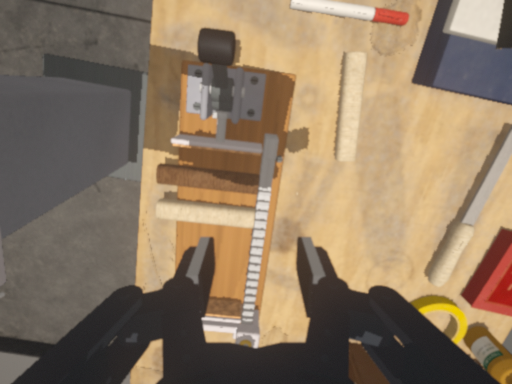

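Both blanks lie square against the bar. Blank 1 is unchanged at (593,192), so I'll pick it now.

Request:
send_rows(
  motion=[
    {"gripper":45,"travel":[10.4,18.2,30.5],"rotation":[0,0,0]},
    {"gripper":45,"travel":[10.4,18.2,30.5],"rotation":[0,0,0]},
    {"gripper":45,"travel":[10.4,18.2,30.5],"rotation":[0,0,0]},
    {"gripper":45,"travel":[10.4,18.2,30.5],"rotation":[0,0,0]},
    {"gripper":45,"travel":[10.4,18.2,30.5],"rotation":[0,0,0]},
    {"gripper":45,"travel":[10.4,18.2,30.5],"rotation":[0,0,0]},
    {"gripper":45,"travel":[0,0,12],"rotation":[0,0,0]},
    {"gripper":45,"travel":[0,0,4],"rotation":[0,0,0]},
    {"gripper":45,"travel":[0,0,0],"rotation":[0,0,0]},
  ],
)

```text
t: 31.53
tcp_pos: [0.5907, 0.1899, 0.0098]
tool_rot: [0.641, 0.768, -0.002, -0.001]
force: [-0.5, 0.3, 0.3]
finger_gap: 0.527
```

Request:
send_rows(
  motion=[
    {"gripper":5,"travel":[0,0,0],"rotation":[0,0,0]},
    {"gripper":5,"travel":[0,0,0],"rotation":[0,0,0]},
    {"gripper":5,"travel":[0,0,0],"rotation":[0,0,0]},
    {"gripper":5,"travel":[0,0,0],"rotation":[0,0,0]},
    {"gripper":5,"travel":[0,0,0],"rotation":[0,0,0]},
  ],
)

```text
t: 31.95
tcp_pos: [0.5934, 0.1908, 0.0128]
tool_rot: [0.64, 0.768, 0.001, 0.001]
force: [-0.2, -1.8, 6.9]
finger_gap: 0.251
```

```bash
python3 - <<'E'
from h import *
st()
E
```

```text
t 31.95 tcp [593.4 190.8  12.8] toolx [-0.18   0.984 -0.001] tooly [0.984 0.18  0.002] toolz [ 0.002 -0.    -1.   ] F [-0.2 -1.8  6.9] gap 21.4 q [ 0.13  0.82  1.57 -0.    0.74 -0.05]
```

Request:
send_rows(
  motion=[
    {"gripper":5,"travel":[0,0,-20],"rotation":[0,0,0]},
    {"gripper":5,"travel":[0,0,-35],"rotation":[0,0,0]},
    {"gripper":5,"travel":[0,0,-35],"rotation":[0,0,0]},
    {"gripper":5,"travel":[0,0,-15],"rotation":[0,0,6.9]},
    {"gripper":5,"travel":[0,0,-15],"rotation":[0,0,6.9]},
    {"gripper":5,"travel":[0,0,-15],"rotation":[0,0,6.9]},
    {"gripper":5,"travel":[0,0,0],"rotation":[0,0,6.9]},
    {"gripper":5,"travel":[0,0,0],"rotation":[0,0,6.9]},
    {"gripper":5,"travel":[0,0,0],"rotation":[0,0,6.9]},
    {"gripper":5,"travel":[0,0,0],"rotation":[0,0,6.9]},
    {"gripper":5,"travel":[0,0,0],"rotation":[0,0,6.9]},
    {"gripper":5,"travel":[0,0,0],"rotation":[0,0,6.9]},
  ],
)

```text
t: 32.95
tcp_pos: [0.5924, 0.1912, 0.1463]
tool_rot: [0.946, 0.325, 0.0, 0.0]
force: [-0.7, -0.7, -1.0]
finger_gap: 0.252
```

Request:
send_rows(
  motion=[
    {"gripper":5,"travel":[0,0,0],"rotation":[0,0,6.9]},
    {"gripper":5,"travel":[0,0,0],"rotation":[0,0,6.9]},
    {"gripper":5,"travel":[0,0,0],"rotation":[0,0,6.9]},
    {"gripper":5,"travel":[0,0,0],"rotation":[0,0,6.9]},
    {"gripper":5,"travel":[0,0,0],"rotation":[0,0,6.9]},
    {"gripper":5,"travel":[-27.2,30.7,0],"rotation":[0,0,0]},
    {"gripper":5,"travel":[-27.2,30.7,0],"rotation":[0,0,0]},
    {"gripper":5,"travel":[-27.2,30.7,0],"rotation":[0,0,0]},
    {"gripper":5,"travel":[-27.2,30.7,0],"rotation":[0,0,0]},
    {"gripper":5,"travel":[-27.2,30.7,0],"rotation":[0,0,0]},
    {"gripper":5,"travel":[-27.2,30.7,0],"rotation":[0,0,0]},
    {"gripper":5,"travel":[0,0,0],"rotation":[0,0,0]},
  ],
)

```text
t: 33.95
tcp_pos: [0.4362, -0.0066, 0.1459]
tool_rot: [1.0, 0.03, -0.003, -0.0]
force: [1.4, 0.1, 0.0]
finger_gap: 0.25
```

```bash
python3 - <<'E'
from h import *
st(); to([.443,-.004,.029],-86.2)
E
```

```text
t 33.95 tcp [436.2  -6.6 145.9] toolx [ 0.998  0.06  -0.006] tooly [ 0.06  -0.998 -0.   ] toolz [-0.006 -0.    -1.   ] F [1.4 0.1 0. ] gap 21.3 q [-0.27  0.43  1.97 -0.    0.74  1.24]
travel [  7.6  -2.2 116.8] rot [-0.   0.3 -0.4] | rot [  0.5   0.  179.6] |
```

Request:
send_rows(
  motion=[
    {"gripper":5,"travel":[0,0,0],"rotation":[0,0,0]},
    {"gripper":5,"travel":[0,0,35],"rotation":[0,0,0]},
    {"gripper":5,"travel":[0,0,35],"rotation":[0,0,0]},
    {"gripper":5,"travel":[0,0,28],"rotation":[0,0,0]},
    {"gripper":5,"travel":[0,0,12],"rotation":[0,0,0]},
    {"gripper":5,"travel":[0,0,6],"rotation":[0,0,0]},
    {"gripper":5,"travel":[3,0,1],"rotation":[0,0,0]},
    {"gripper":5,"travel":[3,0,0],"rotation":[0,0,0]},
    {"gripper":5,"travel":[2,0,0],"rotation":[0,0,0]},
    {"gripper":5,"travel":[0,0,0],"rotation":[0,0,0]},
    {"gripper":5,"travel":[0,0,0],"rotation":[0,0,0]},
  ],
)

```text
t: 34.87
tcp_pos: [0.4508, -0.0027, 0.0294]
tool_rot: [0.999, 0.033, 0.001, 0.0]
force: [-0.1, 0.8, 0.9]
finger_gap: 0.251
```

```bash
python3 - <<'E'
from h import *
st()
E
```

```text
t 34.87 tcp [450.8  -2.7  29.4] toolx [0.998 0.066 0.002] tooly [ 0.066 -0.998  0.001] toolz [ 0.002 -0.001 -1.   ] F [-0.1  0.8  0.9] gap 21.4 q [-0.25  0.69  2.02  0.    0.44  1.25]
```

Request:
send_rows(
  motion=[
    {"gripper":5,"travel":[1,0,0.5],"rotation":[0,0,0]},
    {"gripper":5,"travel":[1,0,0.5],"rotation":[0,0,0]},
    {"gripper":5,"travel":[1,0,0.5],"rotation":[0,0,0]},
    {"gripper":5,"travel":[0,0,0],"rotation":[0,0,0]},
  ],
)

```text
t: 35.2
tcp_pos: [0.451, -0.0024, 0.0277]
tool_rot: [0.999, 0.033, -0.002, -0.0]
force: [-4.3, -0.9, 8.7]
finger_gap: 0.253
```

```bash
python3 - <<'E'
from h import *
st()
E
```

```text
t 35.2 tcp [451.   -2.4  27.7] toolx [ 0.998  0.066 -0.003] tooly [ 0.066 -0.998 -0.001] toolz [-0.003  0.    -1.   ] F [-4.3 -0.9  8.7] gap 21.6 q [-0.25  0.69  2.01 -0.    0.44  1.25]
```

Request:
send_rows(
  motion=[
    {"gripper":30,"travel":[-0.5,0,0],"rotation":[0,0,0]},
    {"gripper":30,"travel":[0,0,0],"rotation":[0,0,0]},
    {"gripper":30,"travel":[0,0,0],"rotation":[0,0,0]},
    {"gripper":30,"travel":[0,0,-25],"rotation":[0,0,0]},
    {"gripper":38,"travel":[0,0,-37],"rotation":[0,0,0]},
    {"gripper":38,"travel":[0,0,-37],"rotation":[0,0,0]},
    {"gripper":38,"travel":[16.3,29.1,-21],"rotation":[0,0,0]},
    {"gripper":38,"travel":[16.3,29.1,-21],"rotation":[0,0,0]},
    {"gripper":38,"travel":[16.3,29.1,-21],"rotation":[0,0,0]},
    {"gripper":38,"travel":[16.3,29.1,-21],"rotation":[0,0,0]},
    {"gripper":38,"travel":[16.3,29.1,-21],"rotation":[0,0,0]},
    {"gripper":38,"travel":[16.3,29.1,-21],"rotation":[0,0,0]},
  ],
)

```text
t: 36.2
tcp_pos: [0.5621, -0.1718, 0.2535]
tool_rot: [0.999, 0.033, 0.0, 0.0]
force: [0.3, 0.2, -0.7]
finger_gap: 0.445
```

Request:
send_rows(
  motion=[
    {"gripper":38,"travel":[0,0,0],"rotation":[0,0,4.3]},
    {"gripper":38,"travel":[0,0,0],"rotation":[0,0,4.3]},
    {"gripper":38,"travel":[0,0,0],"rotation":[0,0,0]},
    {"gripper":38,"travel":[0,0,0],"rotation":[0,0,0]},
  ],
)

```text
t: 36.53
tcp_pos: [0.5611, -0.1703, 0.2518]
tool_rot: [0.999, -0.041, -0.0, -0.0]
force: [0.3, 0.4, -1.0]
finger_gap: 0.441
```

```bash
python3 look.py w6 | grep -v ' 7[0-9][0-9]'
```

```text
t 36.53 tcp [ 561.1 -170.3  251.8] toolx [ 0.997 -0.083 -0.   ] tooly [-0.083 -0.997 -0.   ] toolz [-0.  0. -1.] F [ 0.3  0.4 -1. ] gap 37.7 q [-0.49  0.45  1.51  0.    1.18  1.17]
light
dark
rect [ 666.2 -222.3] ang 90.0 size 149 6 centroid [ 666.4 -225.3] px [459. 104.]
rect [ 562.1 -243.6] ang 174.9 size 116 25 centroid [ 566.  -243.8] px [487. 232.]
rect [561.9  -9.6] ang 82.3 size 391 120 centroid [ 557.  -107.5] px [325. 255.]
rect [502.  -97.3] ang 172.8 size 35 32 centroid [501.4 -97.9] px [323. 317.]
rect [496.6 -39.9] ang 150.6 size 38 20 centroid [496.3 -39.8] px [260. 327.]
rect [490.9  92. ] ang 92.8 size 34 15 centroid [490.8  91.8] px [119. 344.]
rect [489.8 138.5] ang 90.5 size 27 12 centroid [489.5 137.4] px [ 72. 349.]
```

View pics/w6.png

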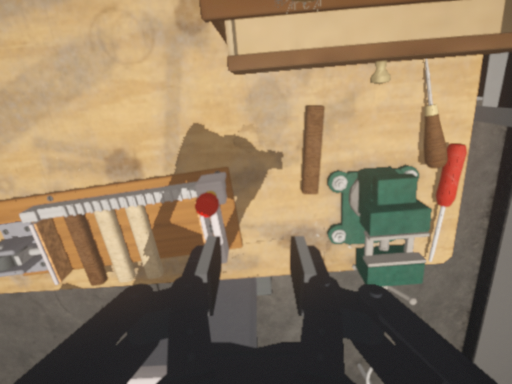

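Three blanks lie side by side on the board. Blank 4 is at (313,150) px, clear of the vise. I'll pick it slightly beyond its centre.

Request:
send_rows(
  motion=[
    {"gripper":38,"travel":[7,36,10],"rotation":[0,0,0]},
    {"gripper":38,"travel":[8,36.4,10],"rotation":[0,0,0]},
    {"gripper":38,"travel":[0,0,35],"rotation":[0,0,0]},
    {"gripper":38,"travel":[0,0,38],"rotation":[0,0,0]},
    {"gripper":38,"travel":[0,0,38],"rotation":[0,0,0]},
    {"gripper":38,"travel":[0,0,38],"rotation":[0,0,0]},
    {"gripper":38,"travel":[0,0,30],"rotation":[0,0,0]},
    {"gripper":38,"travel":[0,0,25],"rotation":[0,0,0]},
    {"gripper":38,"travel":[0,0,12],"rotation":[0,0,0]},
    {"gripper":38,"travel":[0,0,4],"rotation":[0,0,0]},
    {"gripper":38,"travel":[0,0,0],"rotation":[0,0,0]},
  ],
)

```text
t: 37.5
tcp_pos: [0.57, -0.2434, 0.0115]
tool_rot: [0.999, -0.042, -0.001, -0.0]
force: [-0.1, -0.8, 0.5]
finger_gap: 0.444
```

Request:
send_rows(
  motion=[
    {"gripper":5,"travel":[0,0,0],"rotation":[0,0,0]},
    {"gripper":5,"travel":[0,0,0],"rotation":[0,0,0]},
    {"gripper":5,"travel":[0,0,0],"rotation":[0,0,0]},
    {"gripper":5,"travel":[0,0,0],"rotation":[0,0,0]},
    {"gripper":5,"travel":[0,0,0],"rotation":[0,0,0]},
  ],
)

```text
t: 37.92
tcp_pos: [0.5712, -0.2445, 0.0139]
tool_rot: [0.999, -0.042, 0.001, 0.001]
force: [0.0, 0.1, 6.1]
finger_gap: 0.248
```

```bash
python3 - <<'E'
from h import *
st()
E
```

```text
t 37.92 tcp [ 571.2 -244.5   13.9] toolx [ 0.996 -0.084  0.003] tooly [-0.084 -0.996  0.001] toolz [ 0.003 -0.002 -1.   ] F [0.  0.1 6.1] gap 21.2 q [-0.58  0.82  1.58  0.    0.74  1.07]
```

Request:
send_rows(
  motion=[
    {"gripper":5,"travel":[0,0,-20],"rotation":[0,0,0]},
    {"gripper":5,"travel":[0,0,-38],"rotation":[0,0,0]},
    {"gripper":5,"travel":[0,0,-38],"rotation":[0,0,0]},
    {"gripper":5,"travel":[0,0,-38],"rotation":[0,0,-4.3]},
    {"gripper":5,"travel":[0,0,0],"rotation":[0,0,-4.3]},
    {"gripper":5,"travel":[-17.4,-34,0],"rotation":[0,0,0]},
    {"gripper":5,"travel":[-17.4,-34,0],"rotation":[0,0,0]},
    {"gripper":5,"travel":[-17.4,-34,0],"rotation":[0,0,0]},
    {"gripper":5,"travel":[-17.4,-34,0],"rotation":[0,0,0]},
    {"gripper":5,"travel":[-17.4,-34,0],"rotation":[0,0,0]},
    {"gripper":5,"travel":[-17.4,-34,0],"rotation":[0,0,0]},
    {"gripper":5,"travel":[0,0,0],"rotation":[0,0,0]},
  ],
)

```text
t: 38.92
tcp_pos: [0.445, -0.041, 0.1459]
tool_rot: [0.999, 0.035, -0.005, -0.003]
force: [-1.3, 0.2, -0.5]
finger_gap: 0.245
```

Request:
send_rows(
  motion=[
    {"gripper":5,"travel":[0,0,0],"rotation":[0,0,0]},
    {"gripper":5,"travel":[0,0,0],"rotation":[0,0,0]},
  ],
)

```text
t: 39.08
tcp_pos: [0.4537, -0.0474, 0.1468]
tool_rot: [0.999, 0.033, 0.001, 0.001]
force: [-0.6, -0.1, 0.0]
finger_gap: 0.253
```

```bash
python3 - <<'E'
from h import *
st(); to([.4535,-.048,.030],-86.2)
E
```

```text
t 39.08 tcp [453.7 -47.4 146.8] toolx [0.998 0.066 0.002] tooly [ 0.066 -0.998  0.001] toolz [ 0.002 -0.001 -1.   ] F [-0.6 -0.1  0. ] gap 21.6 q [-0.35  0.44  1.93 -0.    0.76  1.15]
travel [ -0.5   0.4 116.8] rot [ 0.1 -0.1 -0. ] | rot [-2.0e-01 -1.0e-01  1.8e+02] |
```

Request:
send_rows(
  motion=[
    {"gripper":5,"travel":[0,0,35],"rotation":[0,0,0]},
    {"gripper":5,"travel":[0,0,35],"rotation":[0,0,0]},
    {"gripper":5,"travel":[0,0,28],"rotation":[0,0,0]},
    {"gripper":5,"travel":[0,0,12],"rotation":[0,0,0]},
    {"gripper":5,"travel":[0,0,6],"rotation":[0,0,0]},
    {"gripper":5,"travel":[3,0,0.5],"rotation":[0,0,0]},
    {"gripper":5,"travel":[3,0,0],"rotation":[0,0,0]},
    {"gripper":5,"travel":[2,0,0],"rotation":[0,0,0]},
    {"gripper":5,"travel":[0,0,0],"rotation":[0,0,0]},
    {"gripper":5,"travel":[1,0,0],"rotation":[0,0,0]},
    {"gripper":5,"travel":[0,0,0],"rotation":[0,0,0]},
  ],
)

```text
t: 40.0
tcp_pos: [0.4621, -0.0467, 0.0302]
tool_rot: [0.999, 0.033, 0.001, 0.0]
force: [0.1, 0.5, 0.3]
finger_gap: 0.248
```

```bash
python3 - <<'E'
from h import *
st()
E
```

```text
t 40.0 tcp [462.1 -46.7  30.2] toolx [0.998 0.066 0.001] tooly [ 0.066 -0.998  0.001] toolz [ 0.001 -0.    -1.   ] F [0.1 0.5 0.3] gap 21.2 q [-0.34  0.69  1.98 -0.    0.47  1.16]
```

Request:
send_rows(
  motion=[
    {"gripper":5,"travel":[1,0,0.5],"rotation":[0,0,0]},
    {"gripper":5,"travel":[1,0,0.5],"rotation":[0,0,0]},
    {"gripper":5,"travel":[1,0,0.5],"rotation":[0,0,0]},
    {"gripper":5,"travel":[0,0,0],"rotation":[0,0,0]},
  ],
)

```text
t: 40.33
tcp_pos: [0.4648, -0.0463, 0.0282]
tool_rot: [0.999, 0.033, 0.0, 0.0]
force: [1.2, 0.1, 0.9]
finger_gap: 0.253
```

```bash
python3 - <<'E'
from h import *
st()
E
```

```text
t 40.33 tcp [464.8 -46.3  28.2] toolx [0.998 0.066 0.   ] tooly [ 0.066 -0.998  0.   ] toolz [ 0. -0. -1.] F [1.2 0.1 0.9] gap 21.6 q [-0.34  0.7   1.97  0.    0.47  1.17]
```

No contact yet, so I'll push on a little.

Request:
send_rows(
  motion=[
    {"gripper":5,"travel":[1,0,0.3],"rotation":[0,0,0]},
    {"gripper":5,"travel":[1,0,0],"rotation":[0,0,0]},
    {"gripper":5,"travel":[1,0,0],"rotation":[0,0,0]},
    {"gripper":5,"travel":[0,0,0],"rotation":[0,0,0]},
  ],
)

```text
t: 40.67
tcp_pos: [0.4665, -0.0457, 0.0282]
tool_rot: [0.999, 0.033, -0.001, -0.0]
force: [-3.5, 0.0, 4.6]
finger_gap: 0.251
```

```bash
python3 - <<'E'
from h import *
st()
E
```

```text
t 40.67 tcp [466.5 -45.7  28.2] toolx [ 0.998  0.066 -0.002] tooly [ 0.066 -0.998 -0.001] toolz [-0.002  0.001 -1.   ] F [-3.5  0.   4.6] gap 21.4 q [-0.34  0.7   1.97 -0.    0.48  1.17]
```

Request:
send_rows(
  motion=[
    {"gripper":30,"travel":[-0.5,0,0],"rotation":[0,0,0]},
    {"gripper":30,"travel":[0,0,0],"rotation":[0,0,0]},
    {"gripper":30,"travel":[0,0,0],"rotation":[0,0,0]},
    {"gripper":30,"travel":[0,0,-25],"rotation":[0,0,0]},
    {"gripper":45,"travel":[0,0,-37],"rotation":[0,0,0]},
    {"gripper":45,"travel":[0,0,-37],"rotation":[0,0,0]},
    {"gripper":45,"travel":[0,0,-25],"rotation":[0,0,0]},
    {"gripper":45,"travel":[18.6,22,0],"rotation":[0,0,0]},
    {"gripper":45,"travel":[18.6,22,0],"rotation":[0,0,0]},
    {"gripper":45,"travel":[18.6,22,0],"rotation":[0,0,0]},
    {"gripper":45,"travel":[0,0,0],"rotation":[0,0,0]},
    {"gripper":45,"travel":[0,0,0],"rotation":[0,0,0]},
  ],
)

```text
t: 41.67
tcp_pos: [0.5282, -0.1096, 0.1518]
tool_rot: [0.999, 0.032, 0.001, 0.0]
force: [-1.2, 0.1, 0.3]
finger_gap: 0.527
```

```bash
python3 - <<'E'
from h import *
st(); to([.5266,-.1081,.080],-86.2)
im,c=snap('top','top3'); a=(.38,.72,-.28,.34)
o=ortho(im,c,*a,.03,1250); cv2.imwrite('pics/o3.png',grid(o,*a,1250))
E
```

```text
t 41.67 tcp [ 528.2 -109.6  151.8] toolx [0.998 0.064 0.001] tooly [ 0.064 -0.998  0.   ] toolz [ 0.001 -0.    -1.   ] F [-1.2  0.1  0.3] gap 45.0 q [-0.41  0.52  1.73  0.    0.89  1.09]
travel [-1.6 -1.6 71.8] rot [ 0.  -0.1 -0.1] | rot [-1.000e-01 -0.000e+00  1.799e+02] |
```

View pics/o3.png

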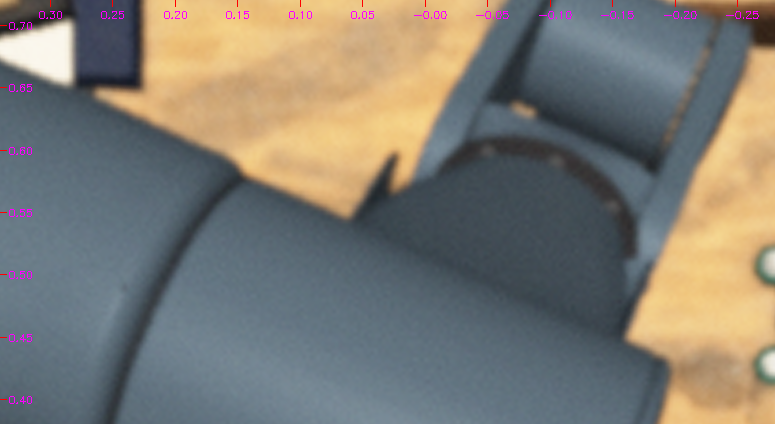

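The top view is blocked by the arm here, so it shows nothing of the blanks. I'll carry on with the knob.

Request:
send_rows(
  motion=[
    {"gripper":45,"travel":[-1,-1,25],"rotation":[0,0,0]},
    {"gripper":45,"travel":[0,0,25],"rotation":[0,0,0]},
    {"gripper":45,"travel":[0,0,15],"rotation":[0,0,0]},
    {"gripper":45,"travel":[0,0,6],"rotation":[0,0,0]},
    {"gripper":45,"travel":[0,0,0],"rotation":[0,0,0]},
    {"gripper":5,"travel":[0,0,0],"rotation":[0,0,0]},
    {"gripper":5,"travel":[0,0,0],"rotation":[0,0,0]},
    {"gripper":5,"travel":[0,0,0],"rotation":[0,0,0]},
    {"gripper":5,"travel":[0,0,0],"rotation":[0,0,0]},
    {"gripper":5,"travel":[0,0,0],"rotation":[0,0,0]},
  ],
)

```text
t: 42.55
tcp_pos: [0.5261, -0.1088, 0.0819]
tool_rot: [0.999, 0.033, 0.0, 0.001]
force: [-2.8, -5.0, -2.6]
finger_gap: 0.289
```

```bash
python3 - <<'E'
from h import *
st()
E
```

```text
t 42.55 tcp [ 526.1 -108.8   81.9] toolx [0.998 0.066 0.001] tooly [ 0.066 -0.998  0.003] toolz [ 0.001 -0.003 -1.   ] F [-2.8 -5.  -2.6] gap 24.7 q [-0.41  0.64  1.78 -0.    0.73  1.1 ]
```

Request:
send_rows(
  motion=[
    {"gripper":5,"travel":[0,0,-5],"rotation":[0,0,0]},
    {"gripper":5,"travel":[0,0,-4.5],"rotation":[0,0,0]},
    {"gripper":5,"travel":[0,0,0],"rotation":[0,0,0]},
  ],
)

```text
t: 42.8
tcp_pos: [0.526, -0.1073, 0.0917]
tool_rot: [0.999, 0.033, 0.0, 0.0]
force: [-1.1, -0.8, -3.9]
finger_gap: 0.284
```

```bash
python3 - <<'E'
from h import *
st()
E
```

```text
t 42.8 tcp [ 526.  -107.3   91.7] toolx [0.998 0.065 0.001] tooly [ 0.065 -0.998  0.   ] toolz [ 0.001 -0.    -1.   ] F [-1.1 -0.8 -3.9] gap 24.3 q [-0.41  0.62  1.77  0.    0.75  1.1 ]
```

Request:
send_rows(
  motion=[
    {"gripper":5,"travel":[0,-5,0],"rotation":[0,0,0]},
    {"gripper":5,"travel":[0,-8,0],"rotation":[0,0,0]},
    {"gripper":5,"travel":[0,-8,0],"rotation":[0,0,0]},
    {"gripper":5,"travel":[0,-8,0],"rotation":[0,0,0]},
    {"gripper":5,"travel":[0,-8,0],"rotation":[0,0,0]},
    {"gripper":5,"travel":[0,-8,0],"rotation":[0,0,0]},
    {"gripper":5,"travel":[0,-8,0],"rotation":[0,0,0]},
    {"gripper":5,"travel":[0,-8,0],"rotation":[0,0,0]},
    {"gripper":5,"travel":[0,-7,0],"rotation":[0,0,0]},
    {"gripper":5,"travel":[0,-7,0],"rotation":[0,0,0]},
    {"gripper":5,"travel":[0,0,0],"rotation":[0,0,0]},
  ],
)

```text
t: 43.72
tcp_pos: [0.5209, -0.0309, 0.0904]
tool_rot: [0.999, 0.033, -0.0, -0.0]
force: [-0.5, 1.3, -3.5]
finger_gap: 0.286
```

Request:
send_rows(
  motion=[
    {"gripper":5,"travel":[0,-7,0],"rotation":[0,0,0]},
    {"gripper":5,"travel":[0,-7,0],"rotation":[0,0,0]},
    {"gripper":5,"travel":[0,-6,0],"rotation":[0,0,0]},
    {"gripper":5,"travel":[0,-6,0],"rotation":[0,0,0]},
    {"gripper":5,"travel":[0,-6,0],"rotation":[0,0,0]},
    {"gripper":5,"travel":[0,-5,0],"rotation":[0,0,0]},
    {"gripper":5,"travel":[0,-3,0],"rotation":[0,0,0]},
    {"gripper":5,"travel":[0,0,0],"rotation":[0,0,0]},
    {"gripper":5,"travel":[0,0,0],"rotation":[0,0,0]},
  ],
)

```text
t: 44.47
tcp_pos: [0.5183, 0.0079, 0.0904]
tool_rot: [0.999, 0.033, -0.0, -0.0]
force: [-0.4, 0.7, -3.8]
finger_gap: 0.288
```

```bash
python3 - <<'E'
from h import *
st()
im,c=snap('wrist','w7')
E
```

```text
t 44.47 tcp [518.3   7.9  90.4] toolx [ 0.998  0.066 -0.   ] tooly [ 0.066 -0.998 -0.001] toolz [-0.     0.001 -1.   ] F [-0.4  0.7 -3.8] gap 24.6 q [-0.2   0.61  1.82  0.    0.72  1.3 ]
```

View pics/w7.png

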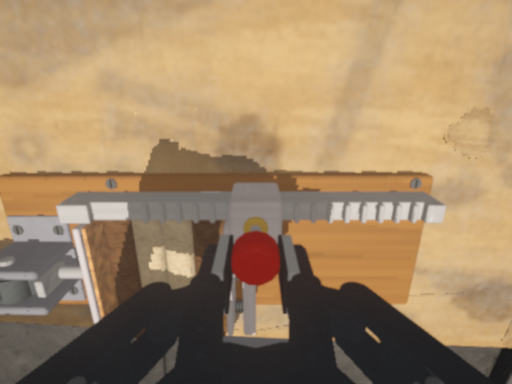

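The four blanks are gathered between the jaw and pad, and the knob is still held up. About 4 mm remain to the 0.097 notch, then I drop the pin.

Request:
send_rows(
  motion=[
    {"gripper":5,"travel":[0,-2,0],"rotation":[0,0,0]},
    {"gripper":5,"travel":[0,-1.5,0],"rotation":[0,0,0]},
    {"gripper":5,"travel":[0,0,0],"rotation":[0,0,0]},
    {"gripper":5,"travel":[0,0,5],"rotation":[0,0,0]},
    {"gripper":5,"travel":[0,0,5],"rotation":[0,0,0]},
    {"gripper":5,"travel":[0,0,0],"rotation":[0,0,0]},
    {"gripper":5,"travel":[0,0,0],"rotation":[0,0,0]},
  ],
)

```text
t: 45.1
tcp_pos: [0.5183, 0.0106, 0.0817]
tool_rot: [0.999, 0.033, 0.0, 0.0]
force: [-3.9, -1.7, 11.3]
finger_gap: 0.288
```

```bash
python3 - <<'E'
from h import *
st()
E
```

```text
t 45.1 tcp [518.3  10.6  81.7] toolx [0.998 0.066 0.001] tooly [ 0.066 -0.998  0.   ] toolz [ 0.001 -0.    -1.   ] F [-3.9 -1.7 11.3] gap 24.6 q [-0.2   0.62  1.82 -0.    0.7   1.31]
```

Request:
send_rows(
  motion=[
    {"gripper":45,"travel":[0,0,-0.5],"rotation":[0,0,0]},
    {"gripper":45,"travel":[0,0,0],"rotation":[0,0,0]},
    {"gripper":45,"travel":[0,0,0],"rotation":[0,0,0]},
    {"gripper":45,"travel":[0,0,-20],"rotation":[0,0,0]},
    {"gripper":45,"travel":[0,0,-35],"rotation":[0,0,0]},
    {"gripper":45,"travel":[0,0,-35],"rotation":[0,0,-6.93]},
    {"gripper":45,"travel":[0,0,-35],"rotation":[0,0,-6.93]},
    {"gripper":45,"travel":[0,0,0],"rotation":[0,0,-6.93]},
    {"gripper":45,"travel":[0,0,0],"rotation":[0,0,-6.93]},
    {"gripper":45,"travel":[0,0,0],"rotation":[0,0,-6.93]},
    {"gripper":45,"travel":[0,0,0],"rotation":[0,0,-6.93]},
    {"gripper":45,"travel":[0,0,0],"rotation":[0,0,-6.93]},
  ],
)

```text
t: 46.1
tcp_pos: [0.5189, 0.0108, 0.206]
tool_rot: [0.896, 0.443, 0.001, 0.0]
force: [0.6, 1.0, -0.2]
finger_gap: 0.526
```

Request:
send_rows(
  motion=[
    {"gripper":45,"travel":[0,0,0],"rotation":[0,0,-6.93]},
    {"gripper":45,"travel":[0,0,0],"rotation":[0,0,-6.93]},
    {"gripper":45,"travel":[0,0,0],"rotation":[0,0,-6.93]},
    {"gripper":45,"travel":[0,0,0],"rotation":[0,0,-6.93]},
    {"gripper":45,"travel":[0,0,0],"rotation":[0,0,-6.93]},
    {"gripper":45,"travel":[0,0,0],"rotation":[0,0,-6.93]},
    {"gripper":45,"travel":[33,-9.4,0],"rotation":[0,0,0]},
    {"gripper":45,"travel":[33,-9.4,0],"rotation":[0,0,0]},
    {"gripper":45,"travel":[0,0,0],"rotation":[0,0,0]},
    {"gripper":45,"travel":[0,0,0],"rotation":[0,0,0]},
  ],
)

```text
t: 46.93
tcp_pos: [0.4947, 0.0768, 0.2058]
tool_rot: [0.682, 0.732, 0.0, 0.0]
force: [-0.8, -0.8, 0.7]
finger_gap: 0.531
```

```bash
python3 - <<'E'
from h import *
st(); to([.4495,.2065,.100],3.8)
im,c=snap('wrist','w8'); cv2.imwrite('pics/w8b.png',cv2.resize(im[60:384,100:340,::-1],None,fx=1.8,fy=1.8,interpolation=cv2.INTER_CUBIC))
E
```

```text
t 46.93 tcp [494.7  76.8 205.8] toolx [-0.07   0.998 -0.   ] tooly [0.998 0.07  0.   ] toolz [ 0.  0. -1.] F [-0.8 -0.8  0.7] gap 45.3 q [-0.07  0.4   1.77  0.    0.98 -0.14]
travel [132.6 -36.  105.8] rot [0.  0.  0.2] | rot [  -0.     0.  -179.8] |
```

View pics/w8b.png

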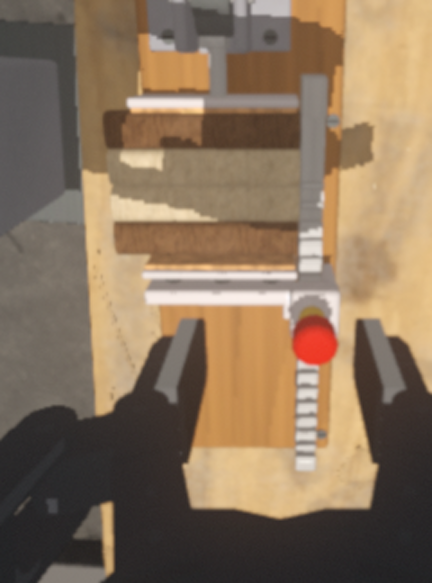

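All four blanks are packed side by side with their ends at the bar, and the pin is in the notch. Now the lever.

Request:
send_rows(
  motion=[
    {"gripper":45,"travel":[33.2,-9,0],"rotation":[0,0,0]},
    {"gripper":45,"travel":[33.2,-9,0],"rotation":[0,0,0]},
    {"gripper":45,"travel":[33.2,-9,0],"rotation":[0,0,0]},
    {"gripper":45,"travel":[33,-9,0],"rotation":[0,0,0]},
    {"gripper":45,"travel":[0,0,0],"rotation":[0,0,0]},
    {"gripper":45,"travel":[0,0,35],"rotation":[0,0,0]},
    {"gripper":45,"travel":[0,0,35],"rotation":[0,0,0]},
    {"gripper":45,"travel":[0,0,24],"rotation":[0,0,0]},
    {"gripper":45,"travel":[0,0,8],"rotation":[0,0,0]},
    {"gripper":45,"travel":[0,0,0],"rotation":[0,0,0]},
  ],
)

```text
t: 47.82
tcp_pos: [0.45, 0.2041, 0.1021]
tool_rot: [0.683, 0.73, -0.002, -0.001]
force: [-0.2, 0.2, 0.5]
finger_gap: 0.525
```

Request:
send_rows(
  motion=[
    {"gripper":10,"travel":[0,0,0],"rotation":[0,0,0]},
    {"gripper":10,"travel":[0,0,0],"rotation":[0,0,0]},
    {"gripper":10,"travel":[0,0,0],"rotation":[0,0,0]},
    {"gripper":10,"travel":[0,0,0],"rotation":[0,0,0]},
    {"gripper":10,"travel":[0,0,0],"rotation":[0,0,0]},
  ],
  newtons=45,
)

```text
t: 48.23
tcp_pos: [0.4502, 0.2051, 0.105]
tool_rot: [0.683, 0.731, 0.0, 0.0]
force: [-3.0, -1.5, 3.6]
finger_gap: 0.291
```

```bash
python3 - <<'E'
from h import *
st()
E
```

```text
t 48.23 tcp [450.2 205.1 105. ] toolx [-0.067  0.998 -0.   ] tooly [0.998 0.067 0.001] toolz [ 0.001 -0.    -1.   ] F [-3.  -1.5  3.6] gap 24.9 q [ 0.2   0.56  1.87 -0.    0.71  0.13]
```

Request:
send_rows(
  motion=[
    {"gripper":10,"travel":[7.8,0,3.1],"rotation":[0,0,0]},
    {"gripper":10,"travel":[7.3,0,4.0],"rotation":[0,0,0]},
    {"gripper":10,"travel":[6.9,0,4.9],"rotation":[0,0,0]},
    {"gripper":10,"travel":[6.2,0,5.7],"rotation":[0,0,0]},
    {"gripper":10,"travel":[5.5,0,6.3],"rotation":[0,0,0]},
    {"gripper":10,"travel":[4.7,0,7.0],"rotation":[0,0,0]},
    {"gripper":10,"travel":[3.8,0,7.5],"rotation":[0,0,0]},
    {"gripper":10,"travel":[2.9,0,7.9],"rotation":[0,0,0]},
    {"gripper":10,"travel":[1.9,0,8.2],"rotation":[0,0,0]},
    {"gripper":10,"travel":[0.9,0,8.3],"rotation":[0,0,0]},
    {"gripper":10,"travel":[0.1,0,3.5],"rotation":[0,0,0]},
    {"gripper":10,"travel":[0,0,0],"rotation":[0,0,0]},
  ],
)

```text
t: 49.23
tcp_pos: [0.447, 0.2557, 0.0397]
tool_rot: [0.684, 0.73, 0.002, -0.0]
force: [-6.9, 7.9, 13.7]
finger_gap: 0.291
```

```bash
python3 - <<'E'
from h import *
st()
E
```

```text
t 49.23 tcp [447.  255.7  39.7] toolx [-0.066  0.998  0.003] tooly [0.998 0.066 0.002] toolz [ 0.002  0.004 -1.   ] F [-6.9  7.9 13.7] gap 24.9 q [0.3  0.7  1.85 0.   0.59 0.23]
```

Request:
send_rows(
  motion=[
    {"gripper":10,"travel":[-1,0,1.5],"rotation":[0,0,0]},
    {"gripper":10,"travel":[0,0,0],"rotation":[0,0,0]},
    {"gripper":10,"travel":[0,0,0],"rotation":[0,0,0]},
  ],
)

```text
t: 49.48
tcp_pos: [0.4471, 0.2557, 0.0396]
tool_rot: [0.684, 0.73, 0.003, -0.001]
force: [-9.8, 11.3, 25.5]
finger_gap: 0.293
```

```bash
python3 - <<'E'
from h import *
st()
E
```

```text
t 49.48 tcp [447.1 255.7  39.6] toolx [-0.065  0.998  0.005] tooly [0.998 0.065 0.004] toolz [ 0.003  0.005 -1.   ] F [-9.8 11.3 25.5] gap 25.0 q [0.3  0.7  1.85 0.01 0.59 0.23]
```

Request:
send_rows(
  motion=[
    {"gripper":45,"travel":[0,0,-1],"rotation":[0,0,0]},
    {"gripper":45,"travel":[0,0,0],"rotation":[0,0,0]},
    {"gripper":45,"travel":[0,0,0],"rotation":[0,0,0]},
    {"gripper":45,"travel":[0,0,-25],"rotation":[0,0,0]},
    {"gripper":45,"travel":[0,0,-30],"rotation":[0,0,0]},
    {"gripper":0,"travel":[0,0,0],"rotation":[0,0,0]},
    {"gripper":0,"travel":[0,0,0],"rotation":[0,0,0]},
    {"gripper":0,"travel":[0,0,0],"rotation":[0,0,0]},
    {"gripper":0,"travel":[0,0,0],"rotation":[0,0,0]},
    {"gripper":0,"travel":[0,0,0],"rotation":[0,0,0]},
    {"gripper":0,"travel":[0,0,0],"rotation":[0,0,0]},
  ],
)

```text
t: 50.4
tcp_pos: [0.4466, 0.2519, 0.091]
tool_rot: [0.683, 0.73, -0.001, -0.001]
force: [-0.1, -0.1, -0.1]
finger_gap: 0.0
```

```bash
python3 - <<'E'
from h import *
st()
E
```

```text
t 50.4 tcp [446.6 251.9  91. ] toolx [-0.067  0.998 -0.   ] tooly [ 0.998  0.067 -0.002] toolz [-0.002 -0.001 -1.   ] F [-0.1 -0.1 -0.1] gap 0.0 q [0.3  0.6  1.83 0.   0.71 0.23]
```

The lever did not move under 25 N, so it is on its stop. I'll retreat and check with a picture.

Request:
send_rows(
  motion=[
    {"gripper":30,"travel":[0,0,-35],"rotation":[0,0,0]},
    {"gripper":30,"travel":[0,0,-35],"rotation":[0,0,0]},
    {"gripper":30,"travel":[-28,8,-25],"rotation":[0,0,0]},
    {"gripper":30,"travel":[-28,8,-25],"rotation":[0,0,0]},
    {"gripper":30,"travel":[-28,8,-25],"rotation":[0,0,0]},
    {"gripper":30,"travel":[-28,8,-25],"rotation":[0,0,0]},
    {"gripper":30,"travel":[-28,8,-10],"rotation":[0,0,0]},
    {"gripper":30,"travel":[0,0,0],"rotation":[0,0,0]},
    {"gripper":30,"travel":[0,0,0],"rotation":[0,0,0]},
  ],
)

```text
t: 51.15
tcp_pos: [0.497, 0.114, 0.2722]
tool_rot: [0.684, 0.729, 0.0, 0.0]
force: [-0.7, 0.7, 0.2]
finger_gap: 0.356
```

```bash
python3 - <<'E'
from h import *
st()
im,c=snap('wrist','w9'); im=im[:,:,::-1]
o=cv2.resize(im,None,fx=4,fy=4,interpolation=cv2.INTER_CUBIC); cl=(.474,.0408,.066)
def pl(P,col):
    q=(proj(c,c2w(cl,P))*4+1.5).astype(int); cv2.polylines(o,[q.reshape(-1,1,2)],True,col,1)
pl([[-.062,.08,.049],[.034,.08,.049]],(255,255,0)); pl([[-.0125,.22,.062],[-.0125,.15,.05]],(0,0,255))
pl([[-.082,.08,.034],[.036,.08,.034],[.036,-.012,.034],[-.082,-.012,.034]],(0,255,0))
cx,cy=proj(c,c2w(cl,[[0,.08,.03]]))[0]*4; x=int(max(0,cx-500)); y=int(max(0,cy-560))
cv2.imwrite('pics/w9b.png',cv2.resize(o[y:y+1150,x:x+1100],None,fx=.52,fy=.52,interpolation=cv2.INTER_AREA))
E
```

```text
t 51.15 tcp [497.  114.  272.2] toolx [-0.064  0.998  0.   ] tooly [0.998 0.064 0.001] toolz [ 0.001  0.    -1.   ] F [-0.7  0.7  0.2] gap 30.4 q [ 0.01  0.32  1.67  0.    1.15 -0.06]
```

View pics/w9b.png

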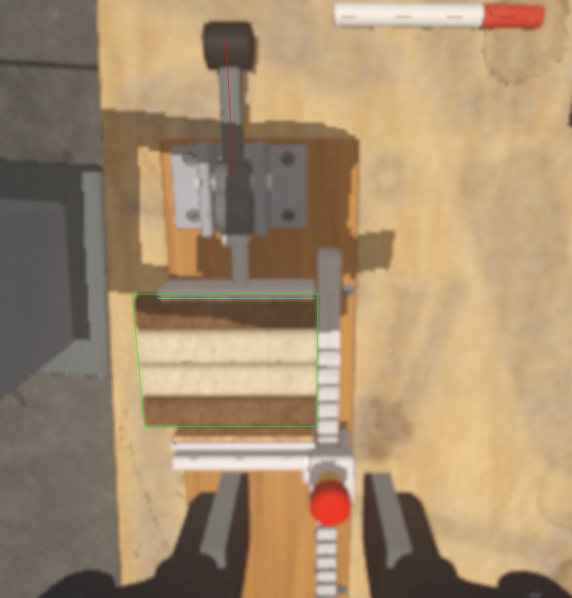

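The picture matches the model outline. All four blanks are flat and square, with their ends on the bar. The lever is down, the knob is low and the marker is on the table. I'm handing in.

```bash
python3 -c "
from station import manip
print(manip.sign_off(), manip.sense()['t'])"
```

```text
the job is handed in; nothing more can be done
the job is handed in; nothing more can be done
```

All four blanks are clamped side by side in the bar clamp, and I handed the job in at about t = 51 s. No verdict is reported on hand-in.

**What I did:**
1. I laid the marker on the table at about (0.56, 0.29).
2. I raised the lever and drew the jaw to its last notch (0.217). The knob came back to its pin-down height there.
3. I pushed each blank against the bar until I felt 3 to 7 N.
4. I brought the jaw up to the 0.097 notch. It moved the expected 120 mm, and the pin seated.
5. I pressed the lever down until it stopped moving under about 25 N.

**Last checks:** The final wrist picture shows the four blanks matching the model outline for "home": flat, square and with their ends on the bar. The lever is down and the marker is on the table. The robot was clear of everything.

**Limits and disagreements:**
- **Sprung jaw face:** I could not read how far it is pushed in. By geometry it should be about 5 mm (92 mm of blanks in an 87 mm gap).
- **Top view during the jaw step:** One top picture was blocked by the arm and showed nothing; I used wrist pictures instead.
- **Clamp pose:** Its estimates differed by about 2 mm and 0.3° between methods (the top-view fit alone was further off). Contact with the bar settled the positions.
- **Whetstone and screwdriver:** I did not touch either. The screwdriver was last in view while I picked the fourth blank; the whetstone was only in the earlier pictures. Neither was measured again at the end.

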